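Load the kit tanks into the graded curing tray, dock it and start the lamp

ROBOT

A 6-joint arm with a two-finger parallel gripper is mounted at the origin on the work surface. World frame = base frame: x ahead of the robot, y to its left, z up, the work surface at z = 0. Lengths are in m, angles in rad, forces in N, time in s.
With the tool pointing down it reaches from about 0.4 to 0.925 m from the base axis. Payload 3.4 kg.
Tool frame: the origin (TCP) lies at the very end of the fingers, on their centre line; the grasp point (between the pads) lies 19 mm behind it; z points along the fingers, y is the direction in which the jaws open and shut (so a half turn about z gives the same grasp; the last joint's range is limited). The gripper opens to 85 mm and grips with 20 to 120 N. Pads are 22 mm wide; open, the fingers measure 114 mm over their backs; the gripper's body (76 mm by 85 mm) begins 54 mm behind the grasp point. The pads swing forward as they close: fully open they stand 13 mm farther back than shut.
Start: joints at [1.181, 0.307, 1.506, -0, 1.328, -0.073], TCP at [0.179, 0.546, 0.231] pointing down, gripper open.
Joint ranges: [-3.12, 3.12], [-1.05, 2.28], [0.14, 2.33], [-1.42, 4.57], [0.1, 2.73], [-2.68, 2.68]. Speed limits (rad/s): [2.57, 2.57, 3.14, 3.14, 3.14, 3.14].

INTERFACE

Orientations are given as a rotation vector (axis times angle).
In Python, from station import manip gives the robot as it stands.
- The arm moves only by the tool arm_command, never from a script. Its argument "moves" is a list of rows, each a list of 2 entries, a list of its own where there are three numbers: the shift along the world's x, y, z in m, then the turn, a rotation vector about the world's x, y, z in rad. In form: [[[dx, dy, dz], [ax, ay, az]], ...]. A call has 1 to 8 rows; each row is the pose to reach, as a shift and turn from the pose commanded when the call began; what a row does not reach only later rows make up. A row lasts 1/10 s, in which the tool goes at most 50 mm and 8.59 degrees, less where a joint would pass 70% of its speed; a pose out of reach is approached as far as the arm can. A call with a gripper value outside its range is refused whole. "gripper" is the finger opening in m, from 0 to 0.0854, set as the call begins (left out, the last holds). The fingers move at their own pace and stop on an object; "newtons" is the grip in N (left out, the last holds). Time passes only in rows, so rows that repeat a pose let the fingers close. It gives the time, the measured TCP pose, the force and the opening at its end, in the units of the state.
- manip.get_obs(): the state, without advancing time (a new reading comes with each control period).
- manip.read_camera(name): name is "scene" or "top"; returns the picture (420x560x3 uint8, red, green, blue); there is no depth.
- manip.camera_info(name): a dict with "fx", "fy", "cx", "cy" (pixels), "rvec" (rotation vector, rad) and "tvec" (3), from world to camera coordinates, as OpenCV has them. Camera axes: x right, y down, z forward; pixel columns grow to the right and rows downward; lengths in m; the calibration is good to about 2 mm. A picture is of the moment at which its call begins. camera_info takes no time and is no camera call.
- manip.finish_job(): hands the job in, once; it reports no verdict.
The state is a dict: "t": time; "qpos": joint angles; "qd": joint speeds; "joint_efforts": joint torques, N m; "tcp_pos": TCP position; "ee_rot": TCP orientation; "force": force on the tool from outside, world axes, zero at the start; "torque": the same for the moment, N m; "finger_gap": finger opening in m.
Only numpy, scipy, OpenCV 4.12 (cv2) and the standard library are available. Lean on these libraries where they do the work, as an engineer would, in place of code of your own. Each camera call takes 0.05 s, during which the arm holds its last target.

TASK

Stand each of the depot kit's plastic tanks that are on the desk (three or four of them) upright in the tray hole that matches its diameter, right down on the hole's floor; then slide the loaded tray flat along the desk into the curing dock until it is fully home against the back. Then press the start switch's roller lever down just until it clicks, hold it there a moment without overtravel, and let it spring back, leaving everything else on the desk where it is.

Things in the scene. Friction and masses are not known exactly. Their poses are not given: they have to be found in the camera images.
- tray: Loose aluminium tray, 0.40 kg. Origin: centre of its block's underside. Block 82 (x) x 234 (y) x 26 mm tall; along y, from -y to +y, four round holes 34, 42, 50, 58 mm wide, 20 mm deep (floors 6 mm above the underside), rims chamfered. A flange 6 mm thick at both ends makes it 260 mm wide. A low tongue on its -x side carries the handle. Its +x side (41 mm from the origin) leads into the dock.
- tray_handle (a point): Top centre of the tray's upright black handle tab: 30 mm long (tray x), 12 mm thick (tray y), top 60 mm above the desk; 75 mm to -x of the tray's origin. Pinched from above across its thickness, it lets one drag and turn the tray on the desk.
- hole30 (a point): Centre of the mouth of the tray's 34 mm hole (for the 30 mm tank), on the top face, 26 mm above the tray's underside.
- hole38 (a point): Centre of the mouth of the tray's 42 mm hole (for the 38 mm tank), on the top face, 26 mm above the tray's underside.
- hole46 (a point): Centre of the mouth of the tray's 50 mm hole (for the 46 mm tank), on the top face, 26 mm above the tray's underside.
- hole54 (a point): Centre of the mouth of the tray's 58 mm hole (for the 54 mm tank), on the top face, 26 mm above the tray's underside.
- tank30: Loose yellow plastic storage tank of a fuel depot kit, an upright cylinder 30 mm in diameter and 70 mm tall, straight-sided up to 63 mm with a shallow domed top, a thin white band and a weighted foot; 86 g. Origin: centre of its underside; z is its axis. Stands upright on the desk at the start; may be absent.
- tank38: Loose green plastic storage tank of a fuel depot kit, an upright cylinder 38 mm in diameter and 70 mm tall, straight-sided up to 63 mm with a shallow domed top, a thin white band and a weighted foot; 96 g. Origin: centre of its underside; z is its axis. Stands upright on the desk at the start; may be absent.
- tank46: Loose blue plastic storage tank of a fuel depot kit, an upright cylinder 46 mm in diameter and 70 mm tall, straight-sided up to 63 mm with a shallow domed top, a thin white band and a weighted foot; 105 g. Origin: centre of its underside; z is its axis. Stands upright on the desk at the start; may be absent.
- tank54: Loose purple plastic storage tank of a fuel depot kit, an upright cylinder 54 mm in diameter and 70 mm tall, straight-sided up to 63 mm with a shallow domed top, a thin white band and a weighted foot; 115 g. Origin: centre of its underside; z is its axis. Stands upright on the desk at the start; may be absent.
- dock: Fixed grey UV curing dock, open in front (-x) and on top. Origin on the desk, where the tray's origin lies when fully home, axes then agreeing. Tray slides in along dock +x on the desk: walls 60 mm tall, x -50 to +50 mm, 267 mm apart, with lips 10 mm wide, 9 to 16 mm up, over the tray's flanges; flared black lead-ins out to x -78 mm, 295 mm apart; back panel 75 mm tall, face at x +41 mm.
- roller_top (a point): Top of the yellow roller (24 mm in diameter, 26 mm long, axis level) at the free end of the start switch's lever, 89 mm above the desk when released. The lever is level and points from the black switch roughly towards the robot (-x, yawed up to 0.2 rad); its pivot is 55 mm behind the roller, 75 mm up. Nothing stands over it.
- start_lever (a joint): Angle of the roller lever, rad: 0 released, grows as the roller is pressed down (0.1 rad = 5.5 mm at the roller). It clicks at 0.15 (roller 8 mm down, about 4 N); beyond 0.34 (roller 18 mm down, about 7 N) is overtravel; the stop is at 0.45. It springs back when let go.
- wing: Bystander, to be left alone: white plastic biplane wing panel, 170 x 45 x 8 mm. Origin: centre of its underside.
- cab: Bystander, to be left alone: tan plastic truck cab with black wheels, 80 x 62 x 69 mm. Origin: centre of its underside.
- sander: Bystander, to be left alone: black rubber sanding block, 55 x 100 x 26 mm. Origin: centre of its underside.
- tweezers: Bystander, to be left alone: pair of bronze spring tweezers lying flat, 130 mm long. Origin: centre of its underside.
- propeller: Bystander, to be left alone: red plastic two-bladed propeller, 125 mm across, lying flat. Origin: centre of its underside.
- jar: Bystander, to be left alone: small amber jar with a black cap, 44 mm across, 55 mm tall. Origin: centre of its underside.
- primer: Bystander, to be left alone: metal spray can, 48 mm across, 110 mm tall. Origin: centre of its underside.

How it is judged:
By the outcome, as a careful person would: the job done as asked, in the order asked, and still so for the second after the job is handed in, with the robot touching nothing.
Of tank30, tank38, tank46, tank54 only 3 to 4 are there at a start; the rules pass over those that are not, and their reading is None.
At some moment in a run one of tank30, tank38, tank46, tank54 may be knocked a few centimetres aside while the robot is not near it.
It also fails if it takes over 192 s, if anything falls off the work surface, if the arm or the gripper's body presses on something with over 40 N, if the wrist force passes 120 N, or if a joint passes its speed limit or range.

## Working session

There is one attempt and no reset: what is moved stays moved. The work goes in short steps, Python scripts to look and compute and a tool call to move; the robot and the scene stay as the last step left them, time stands still between calls to the robot, and variables do not carry over. Pictures are saved under pics/ and viewed, and the job is handed in when it is done.

Besides the shell and the picture viewer there is one more tool, called after ">>>" as a command line: name --argument value ..., lists and objects as JSON in quotes. arm_command: Moves the arm, as the interface text tells. Its arguments: {"type":"object","properties":{"moves":{"type":"array"},"gripper":{"type":"number"},"newtons":{"type":"number"}},"required":["moves"]}

```bash
mkdir -p pics; ls; cat > h.py <<'E'
import numpy as np,cv2
from station import manip
def snap(cam,name):
    im=manip.read_camera(cam); cv2.imwrite(f'pics/{name}.png',cv2.cvtColor(im,cv2.COLOR_RGB2BGR)); return im
def cam(c):
    i=manip.camera_info(c);R=cv2.Rodrigues(np.array(i['rvec'],float))[0];t=np.array(i['tvec'],float).ravel()
    return i,R,t
def ray(c,u,v,z):
    i,R,t=cam(c);d=R.T@np.array([(u-i['cx'])/i['fx'],(v-i['cy'])/i['fy'],1]);o=-R.T@t
    return o+d*(z-o[2])/d[2]
def proj(c,p):
    i,R,t=cam(c);q=R@np.array(p)+t;return np.array([i['fx']*q[0]/q[2]+i['cx'],i['fy']*q[1]/q[2]+i['cy']])
E
python3 - <<'E'
from h import *
for c in('scene','top'):
    snap(c,c+'0'); i,R,t=cam(c); print(i['fx'],-R.T@t,R[2])
o=manip.get_obs(); print(o)
E
```

```text
pics
436.7980012872221 [1.26000623 0.24257973 0.97450778] [-0.62335451 -0.18548693 -0.75962079]
490.107628332875 [0.43811477 0.00777991 1.30698834] [ 0.09222262  0.01987406 -0.99554006]
{'t': 0.1, 'qpos': array([ 1.18047928e+00,  3.07513253e-01,  1.50754695e+00, -2.07671129e-05,
        1.32842142e+00, -7.35313378e-02]), 'qd': array([-0.00068532, -0.00063659, -0.00464656, -0.00072594,  0.00026293,
       -0.00087125]), 'joint_efforts': array([-6.81217284e-05, -4.58534431e+01, -2.52610552e+01, -8.01552710e-05,
        5.73168945e-03,  8.29031457e-07]), 'tcp_pos': array([0.17892525, 0.54578331, 0.23046296]), 'ee_rot': array([-4.95454392e-01, -3.10185692e+00,  2.89464022e-03]), 'force': array([-0.12025129, -0.1401334 ,  0.34606651]), 'torque': array([ 0.02881703,  0.04055168, -0.02019541]), 'finger_gap': 0.08531763417918478}
```

View pics/scene0.png

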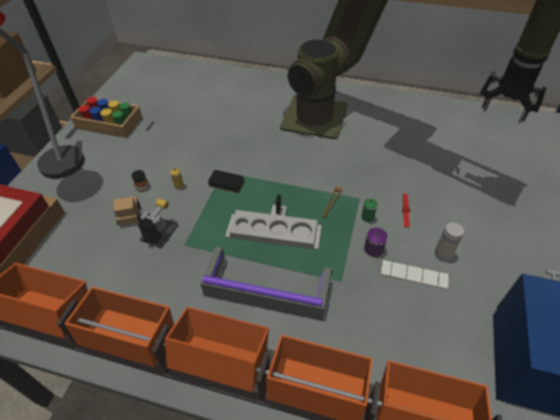

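View pics/top0.png

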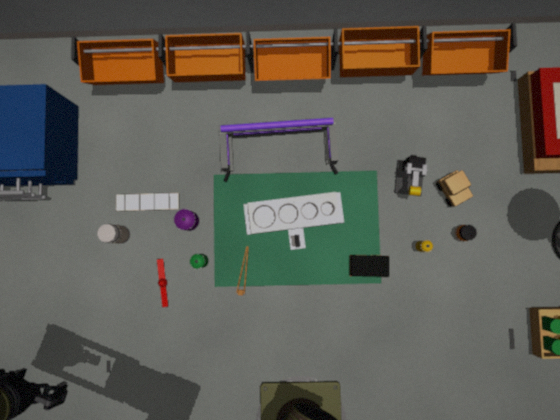

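The top view shows the purple tank at (186,219), green at (198,261) and yellow at (425,246), with no blue one. The tray is at (294,212), the dock at (278,145) and the switch roller at (415,190). I'll enlarge it to measure.

```bash
python3 - <<'E'
from h import *
t=cv2.imread('pics/top0.png')
cv2.imwrite('pics/t_a.png',cv2.resize(t[105:305,200:360],None,fx=4,fy=3,interpolation=cv2.INTER_CUBIC)) if 0 else None
cv2.imwrite('pics/t_tray.png',cv2.resize(t[110:260,210:350],None,fx=4,fy=4,interpolation=cv2.INTER_CUBIC))
cv2.imwrite('pics/t_sw.png',cv2.resize(t[140:290,340:500],None,fx=4,fy=4,interpolation=cv2.INTER_CUBIC))
s=cv2.imread('pics/scene0.png')
cv2.imwrite('pics/s_sw.png',cv2.resize(s[155:255,100:250],None,fx=5,fy=5,interpolation=cv2.INTER_CUBIC))
cv2.imwrite('pics/s_tray.png',cv2.resize(s[180:320,195:345],None,fx=4,fy=4,interpolation=cv2.INTER_CUBIC))
for c,im in(('top',t),('scene',s)):
    h=cv2.cvtColor(im,cv2.COLOR_BGR2HSV)
    for n,(lo,hi) in dict(yellow=((20,140,70),(32,255,255)),green=((55,150,30),(75,255,255)),blue=((100,150,40),(125,255,255)),purple=((128,100,40),(155,255,255))).items():
        m=cv2.inRange(h,lo,hi); k,l,st,ce=cv2.connectedComponentsWithStats(m)
        for j in range(1,k):
            if st[j][4]>25: print(c,n,st[j],ce[j].round(1),h[int(ce[j][1]),int(ce[j][0])])
E
```

```text
top yellow [409 186  12  10  99] [414.7 190.6] [ 28 203 180]
top yellow [420 241  13  11 103] [426.1 245.6] [ 23 171 125]
top green [191 255  16  13 140] [197.8 260.9] [ 64 108  92]
top green [543 318  17  15 170] [552.4 324.7] [ 65 174 110]
top green [544 337  16  17 162] [553.  345.2] [ 66 168 108]
top blue [   0   85   54   93 4297] [ 23.1 130.7] [108 190  98]
top purple [221 118 112  14 754] [276.4 124.4] [135 135 183]
top purple [233 127  89   9 221] [276.7 131.1] [135 139 117]
top purple [175 209  23  21 349] [185.2 219.4] [146 120 104]
scene yellow [101 101  18  22 200] [109.4 111.1] [ 23 162 179]
scene yellow [172 170   7   5  28] [175.  171.9] [ 24 148 157]
scene yellow [174 177   8  11  44] [177.4 182.2] [ 22 145  81]
scene yellow [157 200  10   7  54] [161.5 202.8] [ 23 157 175]
scene blue [ 90 100  17  19 140] [ 98.  108.8] [110 188 122]
scene blue [  0 145  17  29 213] [  5.5 158.5] [113 146  49]
scene blue [ 508  275   52  140 4642] [540.7 344. ] [107 178  99]
scene purple [368 229  18  15 205] [376.5 235.6] [145 117  96]
scene purple [203 255 119  51 910] [259.5 288.8] [133 132 179]
```

View pics/t_tray.png

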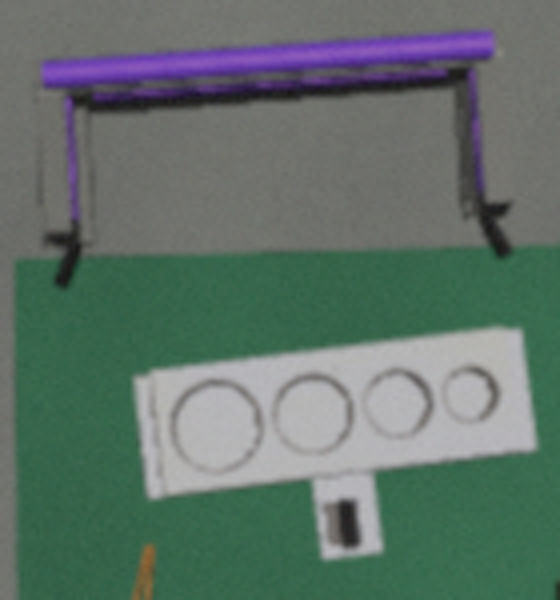

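View pics/t_sw.png

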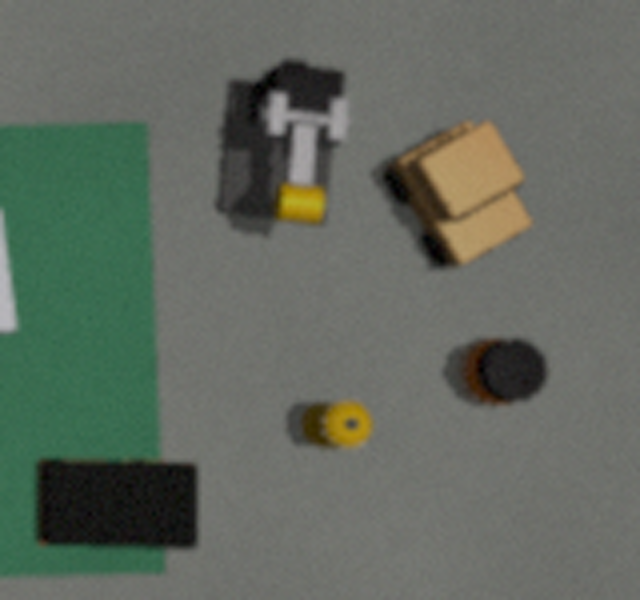

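View pics/s_sw.png

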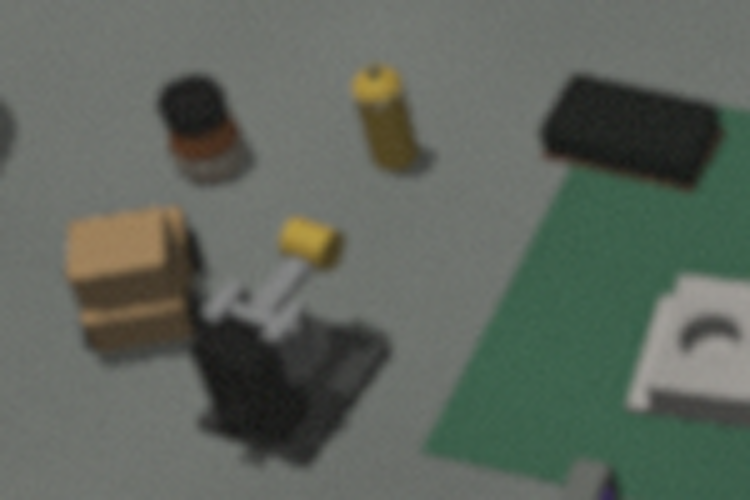

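View pics/s_tray.png

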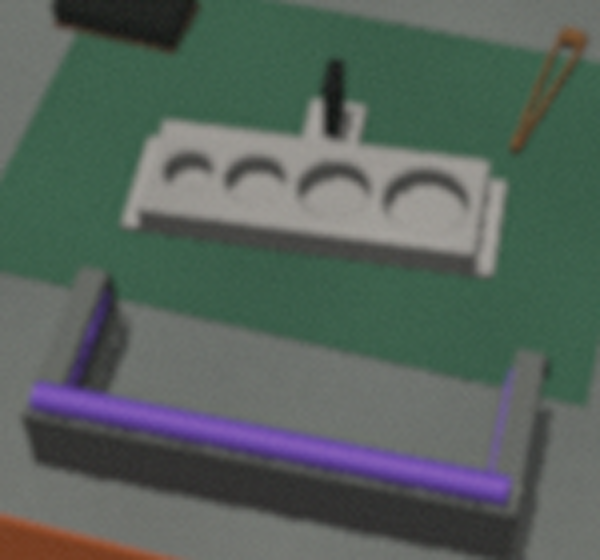

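The crops show the tray's four holes, with the 58 mm hole on the left (+y). The dock is ahead of the tray, with a back bar and black flared lead-ins. The roller points at the robot. Blue tank46 is absent. Next I'll measure all of these.

```bash
cat >> h.py <<'E'
def ls(views):  # triangulate [(cam,u,v)]
    A=np.zeros((3,3));b=np.zeros(3);L=[]
    for c,u,v in views:
        i,R,t=cam(c);d=R.T@np.array([(u-i['cx'])/i['fx'],(v-i['cy'])/i['fy'],1]);d/=np.linalg.norm(d);o=-R.T@t
        P=np.eye(3)-np.outer(d,d);A+=P;b+=P@o;L.append((P,o))
    x=np.linalg.solve(A,b);return x,[np.linalg.norm(P@(x-o)) for P,o in L]
def trayfit(P,loc):
    P=np.array(P)[:,:2];loc=np.array(loc);pc=P.mean(0);lc=loc.mean(0)
    H=(loc-lc).T@(P-pc);a=np.arctan2(H[0,1]-H[1,0],H[0,0]+H[1,1]);R=np.array([[np.cos(a),-np.sin(a)],[np.sin(a),np.cos(a)]])
    t=pc-R@lc;return t,a,(P-(loc@R.T+t))*1000
HOLES=[(0,-90),(0,-42),(0,14),(0,78)]
HOLES=np.array(HOLES)/1000
E
python3 - <<'E'
from h import *
def c4(x,y,ox,oy,s): return ((x+.5)/s-.5+ox,(y+.5)/s-.5+oy)
hp=[c4(x,y,210,110,4) for x,y in((470.5,394),(398,404),(312.5,413.5),(217,426))]
P=[ray('top',*p,.026) for p in hp]; print(np.round(P,4)); print(trayfit(P,HOLES))
# scene holes
hs=[c4(x,y,195,180,4) for x,y in((190,172),(256,180.5),(335,191),(426,203))]
P=[ray('scene',*p,.026) for p in hs]; print(np.round(P,4)); print(trayfit(P,HOLES))
print('roller',ls([('top',414.7,190.6),('scene',161.5,202.8)]))
for n,z in(('bar ends',.075),):
    for x,y in((42,73),(495,43)): print(n,ray('top',*c4(x,y,210,110,4),z))
    for x,y in((33,395),(508,490)): print(n,ray('scene',*c4(x,y,195,180,4),z))
print('leadtips top',[ray('top',*c4(x,y,210,110,4),.06) for x,y in((62,284),(506,250))])
for n,tp,z in(('y',(426.1,245.6),.066),('g',(197.8,260.9),.066),('p',(185.2,219.4),.066)): print(n,ray('top',*tp,z))
E
```

```text
[[ 0.5485 -0.0823  0.026 ]
 [ 0.543  -0.0347  0.026 ]
 [ 0.5381  0.0214  0.026 ]
 [ 0.5314  0.0842  0.026 ]]
(array([0.53925613, 0.00712396]), np.float64(0.10036931926438496), array([[ 0.17814534,  0.13836734],
       [-0.43631145, -0.02762066],
       [ 0.28001128,  0.38803604],
       [-0.02184516, -0.49878272]]))
[[ 0.551  -0.0824  0.026 ]
 [ 0.5462 -0.0355  0.026 ]
 [ 0.5408  0.0202  0.026 ]
 [ 0.5346  0.0836  0.026 ]]
(array([0.54219591, 0.00644347]), np.float64(0.09854738571748285), array([[-0.00520246,  0.7262125 ],
       [-0.08365124, -0.10185928],
       [ 0.01476445, -0.14010389],
       [ 0.07408925, -0.48424934]]))
roller (array([ 0.58304839, -0.29976864,  0.08049382]), [np.float64(0.001312137808051791), np.float64(0.0013121378080517036)])
bar ends [0.75783302 0.18958955 0.075     ]
bar ends [ 0.76928845 -0.10137933  0.075     ]
bar ends [ 0.77557476 -0.10040963  0.075     ]
bar ends [0.76264252 0.18781748 0.075     ]
leadtips top [array([0.62292706, 0.18034397, 0.06      ]), array([ 0.63765962, -0.10545288,  0.06      ])]
y [ 0.44468417 -0.32405536  0.066     ]
g [0.41909851 0.2510791  0.066     ]
p [0.52493032 0.2826513  0.066     ]
```

```bash
python3 - <<'E'
from h import *
t=cv2.imread('pics/top0.png');s=cv2.imread('pics/scene0.png')
a=cv2.resize(t[200:275,165:215],None,fx=8,fy=8,interpolation=cv2.INTER_CUBIC)
b=cv2.resize(s[190:265,355:395],None,fx=8,fy=8,interpolation=cv2.INTER_CUBIC)
cv2.imwrite('pics/gp.png',cv2.convertScaleAbs(np.hstack([a,b]),alpha=1.8))
E
```

```text
(no output)
```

View pics/gp.png

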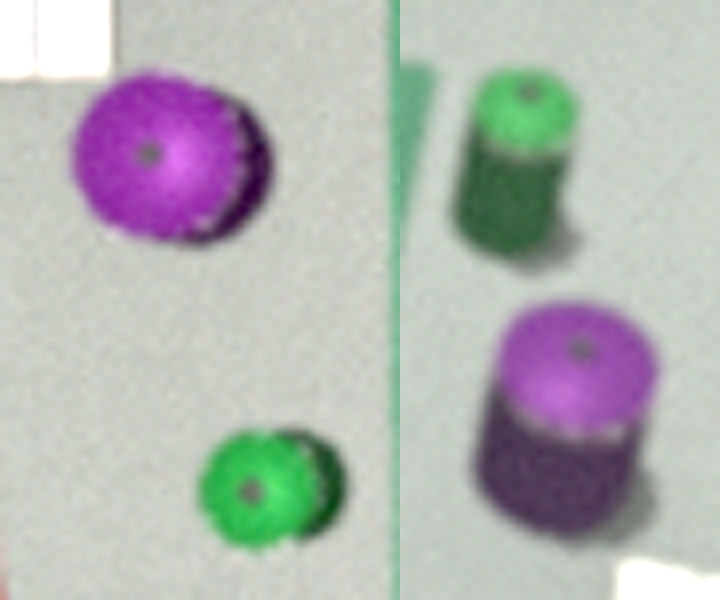

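>>> arm_command --moves '[[[0.035,-0.03,0],[0,0,-0.145]],[[0.07,-0.06,0],[0,0,-0.29]],[[0.105,-0.09,0],[0,0,-0.435]],[[0.14,-0.13,0],[0,0,-0.58]],[[0.175,-0.17,0],[0,0,-0.725]],[[0.2,-0.21,0],[0,0,-0.87]],[[0.22,-0.25,0],[0,0,-1.015]],[[0.24,-0.295,0],[0,0,-1.154]]]'

```text
t: 0.9
tcp_pos: [0.42, 0.2496, 0.231]
ee_rot: [-2.114, -2.324, 0.0]
force: [1.3, -0.4, -0.2]
finger_gap: 0.0851
```

The dark vent dots mark the tank tops: green at (195.9,260.9) and purple at (183.3,218.8) in the top view. I'll triangulate them.

```bash
python3 - <<'E'
from h import *
for n,a,b in(('g',(195.94,260.94),(370.8,201.1)),('p',(183.3,218.8),(377.06,233.3)),('y',(427.4,245.6),(174.6,169))):
    print(n,ls([('top',*a),('scene',*b)]),ray('top',*a,.071),ray('scene',*b,.071))
E
```

```text
g (array([0.4194341 , 0.25339798, 0.07204346]), [np.float64(0.001193217516351023), np.float64(0.0011932175163509762)]) [0.41917778 0.25479914 0.071     ] [0.41891609 0.25226056 0.071     ]
p (array([0.52643728, 0.28510876, 0.0711188 ]), [np.float64(0.0012401408940427155), np.float64(0.001240140894042542)]) [0.52622144 0.2863822  0.071     ] [0.52678675 0.28391263 0.071     ]
y (array([ 0.44489443, -0.3260316 ,  0.07391162]), [np.float64(0.0009021579637629421), np.float64(0.0009021579637630369)]) [ 0.44458495 -0.32594547  0.071     ] [ 0.44238306 -0.32882542  0.071     ]
```

>>> arm_command --moves '[[[0,0.004,-0.05],[0,0,0]],[[-0.001,0.004,-0.1],[0,0,0]],[[-0.001,0.004,-0.15],[0,0,0]],[[-0.001,0.004,-0.19],[0,0,0]],[[-0.001,0.004,-0.204],[0,0,0]],[[-0.001,0.004,-0.204],[0,0,0]]]'

```text
t: 1.5
tcp_pos: [0.4158, 0.2541, 0.0246]
ee_rot: [-2.106, -2.328, 0.01]
force: [-0.5, -0.2, 0.8]
finger_gap: 0.0854
```

>>> arm_command --moves '[[[0,0,0],[0,0,0]],[[0,0,0],[0,0,0]],[[0,0,0],[0,0,0]],[[0,0,0],[0,0,0]],[[0,0,0],[0,0,0]],[[0,0,0],[0,0,0]],[[0,0,0],[0,0,0]],[[0,0,0],[0,0,0]]]' --gripper 0.03 --newtons 20

```text
t: 2.3
tcp_pos: [0.4191, 0.2559, 0.0287]
ee_rot: [2.107, 2.329, 0.004]
force: [-0.6, 0.6, 7.2]
finger_gap: 0.0371
```

>>> arm_command --moves '[[[0,0,0],[0,0,0]],[[0,0,0],[0,0,0.0]],[[0,0,0],[0,0,0.13]],[[0,0,0],[0,0,0.27]],[[0,0,0],[0,0,0.41]],[[0,0,0],[0,0,0.55]],[[0,0,0],[0,0,0.69]],[[0,0,0],[0,0,0.83]]]' --gripper 0.07

```text
t: 3.1
tcp_pos: [0.418, 0.2553, 0.0272]
ee_rot: [-0.981, -2.984, 0.0]
force: [-0.2, 0.1, 0.1]
finger_gap: 0.07
```

>>> arm_command --moves '[[[0,0,0],[0,0,0.14]],[[0,0,0],[0,0,0.28]],[[0,0,0],[0,0,0.42]],[[0,0,0],[0,0,0.56]],[[0,0,0],[0,0,0.7]],[[0,0,0],[0,0,0.74]],[[0,0,0],[0,0,0.74]]]'

```text
t: 3.8
tcp_pos: [0.418, 0.2553, 0.0272]
ee_rot: [0.156, -3.137, 0.0]
force: [0.4, 0.0, -0.7]
finger_gap: 0.0698
```

>>> arm_command --moves '[[[0,0,0],[0,0,0]],[[0,0,0],[0,0,0]],[[0,0,0],[0,0,0]],[[0,0,0],[0,0,0]],[[0,0,0],[0,0,0]],[[0,0,0],[0,0,0]],[[0,0,0],[0,0,0]]]' --gripper 0.03

```text
t: 4.5
tcp_pos: [0.4182, 0.2554, 0.0273]
ee_rot: [-0.156, 3.138, 0.0]
force: [-0.0, -0.0, 1.0]
finger_gap: 0.0372
```

>>> arm_command --moves '[[[0,0,0],[0,0,0]],[[0,0,0],[0,0,0]],[[0,0,0.05],[0,0,0]],[[0,0,0.1],[0,0,0]],[[0.0,0.05,0.1],[0,0,-0.14]],[[0,0.1,0.1],[0,0,-0.28]],[[0,0.15,0.1],[0,0,-0.42]],[[0,0.18,0.1],[0,0,-0.56]]]' --gripper 0.07

```text
t: 5.3
tcp_pos: [0.4183, 0.4388, 0.1277]
ee_rot: [0.725, 3.056, 0.004]
force: [-0.4, -1.1, -0.7]
finger_gap: 0.0703
```

>>> arm_command --moves '[[[0,0,0],[0,0,-0.14]],[[0,0,0],[0,0,-0.28]],[[0,0,0],[0,0,-0.42]],[[0,0,0],[0,0,-0.56]],[[0,0,0],[0,0,-0.7]],[[0,0,0],[0,0,-0.84]],[[0,0,0],[0,0,-0.98]],[[0,0,0],[0,0,-1.01]]]'

```text
t: 6.1
tcp_pos: [0.4179, 0.4352, 0.127]
ee_rot: [-2.11, -2.328, 0.001]
force: [-0.2, -0.7, 0.6]
finger_gap: 0.0702
```

```bash
cat >> h.py <<'E'
def blob(im,c,dark,rng):
    pass
E
python3 - <<'E'
from h import *
t=snap('top','top1');s=snap('scene','scene1')
t=t[:,:,::-1];s=s[:,:,::-1]
a=cv2.resize(t[200:275,165:215],None,fx=8,fy=8,interpolation=cv2.INTER_CUBIC)
b=cv2.resize(s[190:265,355:395],None,fx=8,fy=8,interpolation=cv2.INTER_CUBIC)
cv2.imwrite('pics/gp1.png',cv2.convertScaleAbs(np.hstack([a,b]),alpha=1.8))
print(manip.get_obs()['tcp_pos'],manip.get_obs()['ee_rot'])
E
```

```text
[0.41800927 0.43527961 0.12714911] [-2.10511850e+00 -2.33191669e+00  5.94339527e-04]
```

View pics/gp1.png

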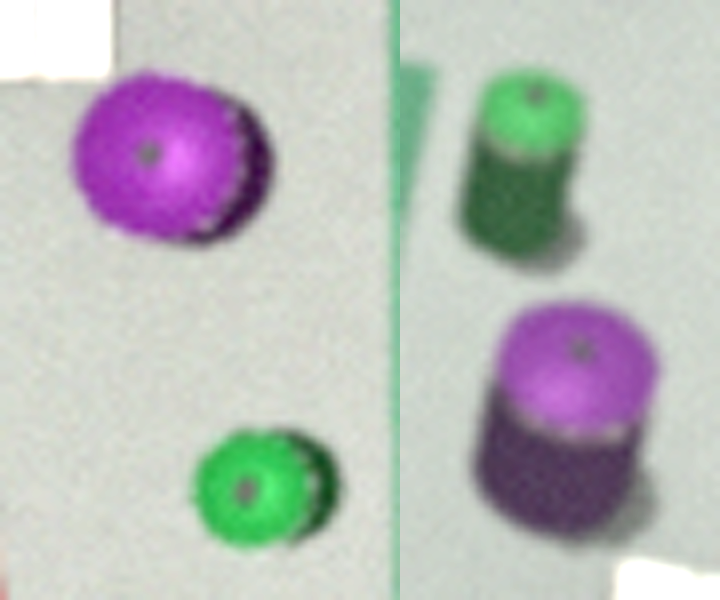

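View pics/top1.png

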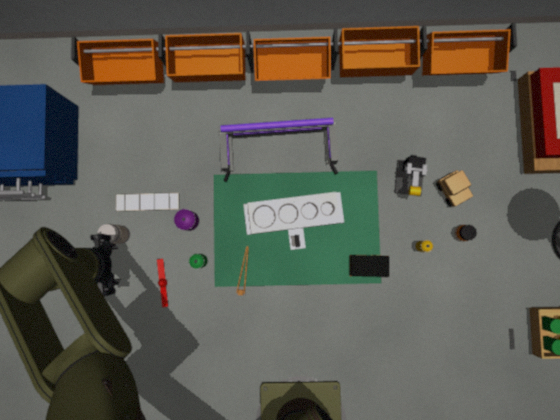

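The green vent dot moved to (195.4,260.9) in the top view and (371.6,201.3) in the scene view. Its true position is (0.418,0.2554), which gives the camera bias.

```bash
python3 - <<'E'
from h import *
print(ray('top',195.375,260.94,.0705),ray('scene',371.56,201.3,.0705), ls([('top',195.375,260.94),('scene',371.56,201.3)]))
E
```

```text
[0.41920135 0.25632739 0.0705    ] [0.41864658 0.25439601 0.0705    ] (array([0.41939383, 0.25522155, 0.07165902]), [np.float64(0.0008728890215262031), np.float64(0.0008728890215260552)])
```

>>> arm_command --moves '[[[0,-0.05,0],[0,0,0]],[[0,-0.1,0],[0,0,0]],[[0,-0.15,0],[0,0,0]],[[0,-0.18,0],[0,0,0]],[[0,-0.18,-0.04],[0,0,0]],[[0,-0.18,-0.08],[0,0,0]],[[0,-0.18,-0.1],[0,0,0]],[[0,-0.18,-0.1],[0,0,0]]]'

```text
t: 7.0
tcp_pos: [0.416, 0.254, 0.0249]
ee_rot: [-2.104, -2.33, 0.009]
force: [0.1, 0.0, -0.2]
finger_gap: 0.07
```

>>> arm_command --moves '[[[0,0,0],[0,0,0]],[[0,0,0],[0,0,0]],[[0,0,0],[0,0,0]],[[0,0,0],[0,0,0]],[[0,0,0],[0,0,0]],[[0,0,0],[0,0,0]],[[0,0,0],[0,0,0]]]' --gripper 0.03 --newtons 25

```text
t: 7.7
tcp_pos: [0.4193, 0.2561, 0.0287]
ee_rot: [2.107, 2.329, 0.005]
force: [1.2, -0.9, 5.8]
finger_gap: 0.037
```

```bash
python3 - <<'E'
from h import *
t=cv2.imread('pics/top1.png');s=cv2.imread('pics/scene1.png')
for n,im,b in(('tt',t,(240,188,108,50)),('ss',s,(220,200,108,52))):
    x,y,w,h=b;c=cv2.resize(im[y:y+h,x:x+w],None,fx=7,fy=7,interpolation=cv2.INTER_CUBIC)
    cv2.imwrite(f'pics/{n}.png',cv2.convertScaleAbs(c,alpha=1.3))
E
```

```text
(no output)
```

View pics/tt.png

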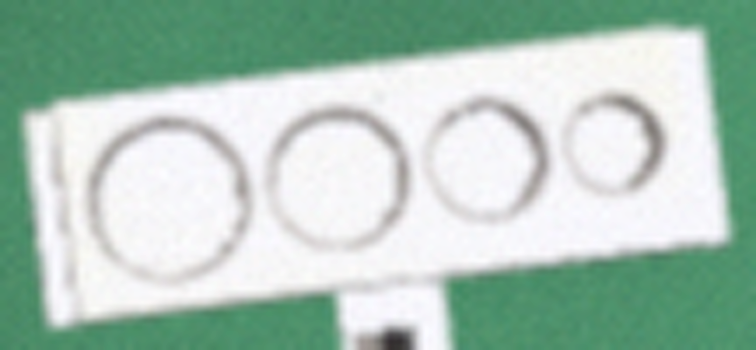

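View pics/ss.png

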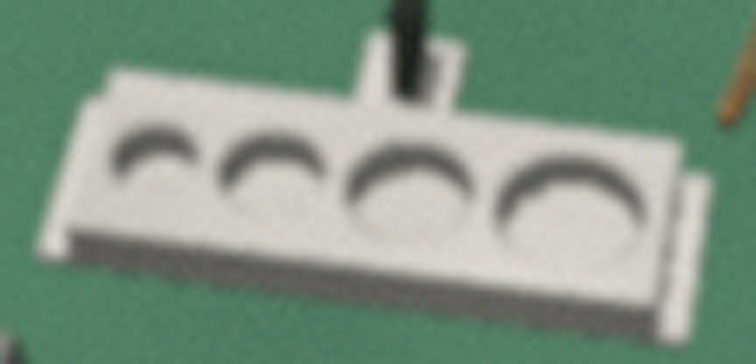

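The second crops show sharp block corners in the scene view and clean hole rings in the top view.

```bash
python3 - <<'E'
from h import *
c7=lambda x,y,ox,oy:((x+.5)/7-.5+ox,(y+.5)/7-.5+oy)
C=np.array([(-41,-117),(-41,117),(41,117),(41,-117)])/1000
P=[ray('scene',*c7(x,y,220,200),.026) for x,y in((110,72),(682,145),(655,303),(72,232))]
print('scene corners',trayfit(P,C))
P=[ray('scene',*c7(x,y,220,200),.026) for x,y in((155,162),(273,178),(410,195),(570,215))]
print('scene holes',trayfit(P,HOLES))
P=[ray('top',*c7(x,y,240,188),.026) for x,y in((613,144),(487,160),(338,179),(170,200))]
print('top holes',trayfit(P,HOLES))
P=[ray('top',*c7(x,y,240,188),.026) for x,y in((365,65.),(400,281))]
print('top edges mid',P)
E
```

```text
scene corners (array([0.5401857 , 0.00569072]), np.float64(0.10888652193067283), array([[-0.65687919, -1.72036663],
       [ 1.43192301,  0.29450626],
       [-0.77993376, -1.41634464],
       [ 0.00488994,  2.84220501]]))
scene holes (array([0.5425508 , 0.00597401]), np.float64(0.1039147013786085), array([[-0.23533272,  0.14057363],
       [ 0.22752701,  0.47117192],
       [ 0.08470145, -0.23190054],
       [-0.07689574, -0.37984501]]))
top holes (array([0.53924969, 0.00712121]), np.float64(0.10219584048950878), array([[-0.01910139,  0.40597953],
       [ 0.00889872, -0.09338733],
       [-0.07031563,  0.12128721],
       [ 0.0805183 , -0.43387942]]))
top edges mid [array([0.58043371, 0.01003642, 0.026     ]), array([ 0.49901877, -0.00108391,  0.026     ])]
```

>>> arm_command --moves '[[[0,0,0.03],[0,0,0]],[[0,0,0.07],[0,0,0]],[[0.01,-0.03,0.08],[0,0,0]],[[0.03,-0.07,0.08],[0,0,0]],[[0.05,-0.115,0.08],[0,0,0]],[[0.07,-0.16,0.08],[0,0,0]],[[0.09,-0.205,0.08],[0,0,0]],[[0.108,-0.25,0.08],[0,0,0]]]'

```text
t: 8.5
tcp_pos: [0.5268, 0.0035, 0.1078]
ee_rot: [2.107, 2.329, 0.001]
force: [0.5, 1.5, -1.0]
finger_gap: 0.037
```

>>> arm_command --moves '[[[0.01,-0.025,0],[0,0,0]],[[0.017,-0.04,0],[0,0,0]],[[0.017,-0.04,-0.02],[0,0,0]],[[0.017,-0.04,-0.035],[0,0,0]],[[0.017,-0.04,-0.045],[0,0,0]],[[0.017,-0.04,-0.045],[0,0,0]],[[0.017,-0.04,-0.045],[0,0,0]]]'

```text
t: 9.2
tcp_pos: [0.5431, -0.034, 0.0624]
ee_rot: [-2.106, -2.33, 0.0]
force: [-0.1, -0.7, -0.5]
finger_gap: 0.0371
```

```bash
python3 - <<'E'
from h import *
t=snap('top','top2')[:,:,::-1];s=snap('scene','scene2')[:,:,::-1]
print(manip.get_obs()['tcp_pos'])
a=cv2.resize(t[170:250,230:350],None,fx=4,fy=4,interpolation=cv2.INTER_CUBIC)
b=cv2.resize(s[160:260,210:330],None,fx=6,fy=6,interpolation=cv2.INTER_CUBIC)
cv2.imwrite('pics/a2.png',a);cv2.imwrite('pics/b2.png',cv2.convertScaleAbs(b,alpha=1.5))
E
```

```text
[ 0.54373197 -0.03424726  0.0630236 ]
```

View pics/b2.png

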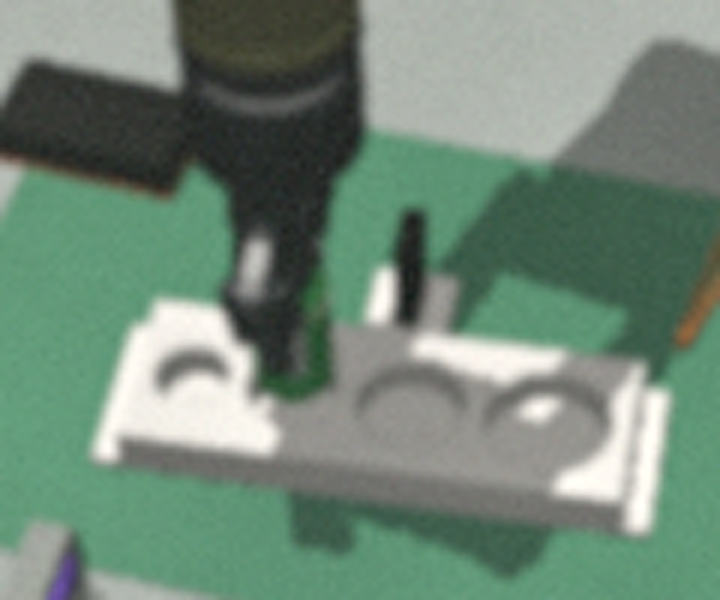

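The green tank hovers over the 42 mm hole and looks aligned. I'll lower it slowly and watch the force.

>>> arm_command --moves '[[[0,0,-0.005],[0,0,0]],[[0,0,-0.008],[0,0,0]],[[0,0,-0.011],[0,0,0]],[[0,0,-0.013],[0,0,0]],[[0,0,-0.013],[0,0,0]]]'

```text
t: 9.8
tcp_pos: [0.5428, -0.0346, 0.0489]
ee_rot: [-2.107, -2.329, 0.001]
force: [-0.5, -0.5, -0.7]
finger_gap: 0.037
```

>>> arm_command --moves '[[[0,0,-0.003],[0,0,0]],[[0,0,-0.006],[0,0,0]],[[0,0,-0.009],[0,0,0]],[[0,0,-0.012],[0,0,0]],[[0,0,-0.013],[0,0,0]],[[0,0,-0.013],[0,0,0]]]'

```text
t: 10.4
tcp_pos: [0.5429, -0.0346, 0.036]
ee_rot: [-2.107, -2.329, 0.001]
force: [-0.6, 0.3, -0.6]
finger_gap: 0.0374
```

>>> arm_command --moves '[[[0,0,-0.001],[0,0,0]],[[0,0,-0.002],[0,0,0]],[[0,0,-0.003],[0,0,0]],[[0,0,-0.003],[0,0,0]]]'

```text
t: 10.8
tcp_pos: [0.5433, -0.0347, 0.0347]
ee_rot: [2.107, 2.329, 0.001]
force: [-2.6, -0.2, 9.8]
finger_gap: 0.0371
```

It touched the floor exactly at the predicted height. Releasing it and going to purple.

>>> arm_command --moves '[[[0,0,0.0015],[0,0,0]],[[0,0,0.0015],[0,0,0]],[[0,0,0.0015],[0,0,0]],[[0,0,0.03],[0,0,0]],[[0,0,0.08],[0,0,0]],[[0,0.03,0.11],[0,0,0]],[[0,0.08,0.11],[0,0,0]],[[0,0.13,0.11],[0,0,0]]]' --gripper 0.065

```text
t: 11.6
tcp_pos: [0.5444, 0.0962, 0.1449]
ee_rot: [2.109, 2.325, 0.004]
force: [0.3, 0.7, -0.6]
finger_gap: 0.0651
```

>>> arm_command --moves '[[[-0.002,0.01,0],[0,0,0]],[[-0.002,0.01,0],[0,0,0]]]' --gripper 0.085

```text
t: 11.8
tcp_pos: [0.5405, 0.1071, 0.143]
ee_rot: [-2.103, -2.333, 0.001]
force: [0.1, -0.1, 0.1]
finger_gap: 0.0857
```

```bash
python3 - <<'E'
from h import *
t=snap('top','top3')[:,:,::-1];s=snap('scene','scene3')[:,:,::-1]
print(manip.get_obs()['tcp_pos'])
a=cv2.resize(t[150:290,160:360],None,fx=4,fy=4,interpolation=cv2.INTER_CUBIC)
b=cv2.resize(s[160:260,210:410],None,fx=4,fy=4,interpolation=cv2.INTER_CUBIC)
cv2.imwrite('pics/a3.png',a);cv2.imwrite('pics/b3.png',cv2.convertScaleAbs(b,alpha=1.5))
E
```

```text
[0.54080699 0.10479167 0.14285732]
```

View pics/a3.png

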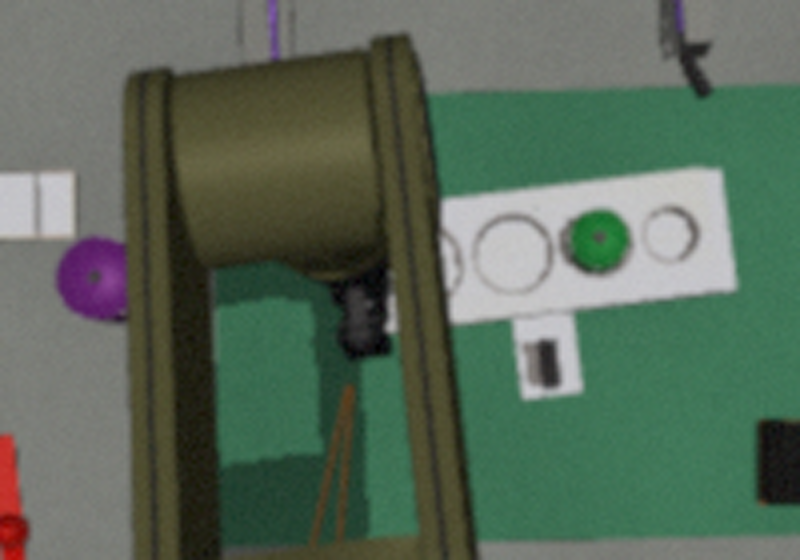

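View pics/b3.png

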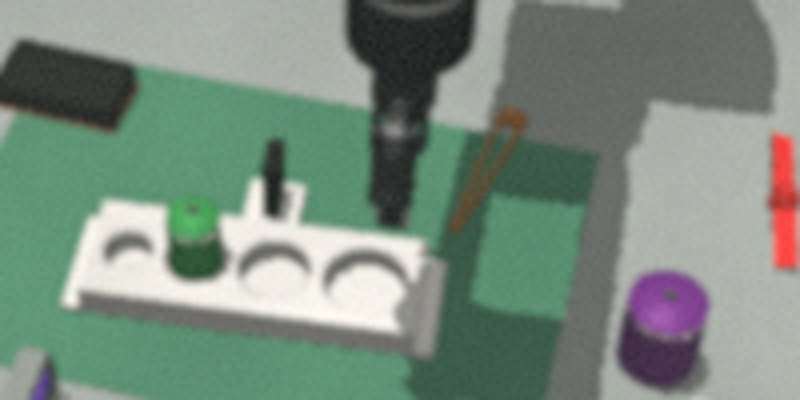

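Green is seated in the 42 mm hole, and purple still stands where it was, with its dot at about (183.4,219.1). I'll centre purple with a squeeze along y, then grip it along x.

>>> arm_command --moves '[[[0,0.02,0],[0,0,0.14]],[[0,0.045,0],[0,0,0.28]],[[-0.005,0.07,0],[0,0,0.42]],[[-0.008,0.095,0],[0,0,0.56]],[[-0.01,0.12,0],[0,0,0.7]],[[-0.012,0.145,0],[0,0,0.84]],[[-0.016,0.17,0],[0,0,0.98]],[[-0.016,0.18,0],[0,0,1.12]]]'

```text
t: 12.7
tcp_pos: [0.5255, 0.2853, 0.1429]
ee_rot: [-0.541, -3.094, 0.0]
force: [-0.4, -0.8, 0.2]
finger_gap: 0.0852
```

>>> arm_command --moves '[[[0,0,0],[0,0,0.14]],[[0,0,0],[0,0,0.28]],[[0,0,0],[0,0,0.42]],[[0,0,0],[0,0,0.45]],[[0,0,-0.04],[0,0,0.45]],[[0,0,-0.08],[0,0,0.45]],[[0,0,-0.11],[0,0,0.45]],[[0,0,-0.116],[0,0,0.45]]]'

```text
t: 13.5
tcp_pos: [0.5228, 0.2827, 0.0236]
ee_rot: [0.15, -3.131, 0.005]
force: [-0.8, -0.5, 0.3]
finger_gap: 0.0851
```

>>> arm_command --moves '[[[0,0,0],[0,0,0]],[[0,0,0],[0,0,0]],[[0,0,0],[0,0,0]],[[0,0,0],[0,0,0]],[[0,0,0],[0,0,0]],[[0,0,0],[0,0,0]]]' --gripper 0.048 --newtons 20

```text
t: 14.1
tcp_pos: [0.5265, 0.2858, 0.029]
ee_rot: [-0.156, 3.134, 0.001]
force: [1.2, -1.7, 6.2]
finger_gap: 0.0536
```

Open, rotate back and grip along the tray's x.

>>> arm_command --moves '[[[0,0,0],[0,0,0]],[[0,0,0],[0,0,0]],[[0,0,0],[0,0,-0.14]],[[0,0,0],[0,0,-0.28]],[[0,0,0],[0,0,-0.42]],[[0,0,0],[0,0,-0.56]],[[0,0,0],[0,0,-0.7]],[[0,0,0],[0,0,-0.84]]]' --gripper 0.085

```text
t: 14.9
tcp_pos: [0.5247, 0.2854, 0.027]
ee_rot: [-1.145, -2.925, 0.001]
force: [0.3, -0.4, 0.3]
finger_gap: 0.0854
```

>>> arm_command --moves '[[[0,0,0],[0,0,-0.14]],[[0,0,0],[0,0,-0.28]],[[0,0,0],[0,0,-0.42]],[[0,0,0],[0,0,-0.56]],[[0,0,0],[0,0,-0.7]],[[0,0,0],[0,0,-0.73]],[[0,0,0],[0,0,-0.73]]]'

```text
t: 15.6
tcp_pos: [0.5249, 0.2854, 0.0271]
ee_rot: [-2.105, -2.332, 0.001]
force: [-0.4, -1.2, -0.1]
finger_gap: 0.0853
```

>>> arm_command --moves '[[[0,0,0],[0,0,0]],[[0,0,0],[0,0,0]],[[0,0,0],[0,0,0]],[[0,0,0],[0,0,0]],[[0,0,0],[0,0,0]],[[0,0,0],[0,0,0]]]' --gripper 0.048 --newtons 25

```text
t: 16.2
tcp_pos: [0.5252, 0.2854, 0.0275]
ee_rot: [2.107, 2.33, 0.0]
force: [-1.2, 0.0, 3.1]
finger_gap: 0.0535
```

>>> arm_command --moves '[[[0,0,0.03],[0,0,0]],[[0,0,0.07],[0,0,0]],[[0,-0.04,0.07],[0,0,0]],[[0.002,-0.085,0.07],[0,0,0]],[[0.004,-0.13,0.07],[0,0,0]],[[0.005,-0.17,0.065],[0,0,0]],[[0.006,-0.195,0.05],[0,0,0]],[[0.006,-0.201,0.035],[0,0,0]]]'

```text
t: 17.0
tcp_pos: [0.5313, 0.0814, 0.062]
ee_rot: [2.11, 2.326, -0.0]
force: [0.1, -0.5, 0.1]
finger_gap: 0.0532
```

>>> arm_command --moves '[[[0,0,0],[0,0,0]],[[0,0,0],[0,0,0]],[[0,0,-0.004],[0,0,0]],[[0,0,-0.008],[0,0,0]],[[0,0,-0.012],[0,0,0]],[[0,0,-0.015],[0,0,0]],[[0,0,-0.015],[0,0,0]]]'

```text
t: 17.7
tcp_pos: [0.5308, 0.0846, 0.0468]
ee_rot: [-2.107, -2.33, 0.001]
force: [-0.2, 0.1, -0.6]
finger_gap: 0.0534
```

>>> arm_command --moves '[[[0,0,-0.004],[0,0,0]],[[0,0,-0.008],[0,0,0]],[[0,0,-0.011],[0,0,0]],[[0,0,-0.0135],[0,0,0]],[[0,0,-0.0145],[0,0,0]],[[0,0,-0.0145],[0,0,0]]]'

```text
t: 18.3
tcp_pos: [0.531, 0.0843, 0.0335]
ee_rot: [-2.108, -2.33, 0.0]
force: [-2.5, -0.6, 5.3]
finger_gap: 0.0535
```

>>> arm_command --moves '[[[0,0,0.001],[0,0,0]],[[0,0,0.001],[0,0,0]],[[0,0,0.001],[0,0,0]],[[0,0,0.03],[0,0,0]],[[0,0,0.08],[0,0,0]],[[0,0,0.12],[0,0,0]],[[-0.015,-0.045,0.12],[0,0,0]],[[-0.03,-0.09,0.12],[0,0,0.1]]]' --gripper 0.075

```text
t: 19.1
tcp_pos: [0.5028, -0.0057, 0.1547]
ee_rot: [1.979, 2.434, 0.004]
force: [0.2, -1.5, 0.2]
finger_gap: 0.075
```

>>> arm_command --moves '[[[-0.015,-0.045,0],[0,0,0.14]],[[-0.03,-0.09,0],[0,0,0.28]],[[-0.04,-0.13,0],[0,0,0.42]],[[-0.05,-0.17,0],[0,0,0.56]],[[-0.055,-0.21,0],[0,0,0.7]],[[-0.055,-0.24,0],[0,0,0.84]],[[-0.055,-0.24,0],[0,0,0.98]],[[-0.055,-0.24,0],[0,0,1.12]]]'

```text
t: 19.9
tcp_pos: [0.4459, -0.2471, 0.1526]
ee_rot: [-0.394, -3.117, -0.0]
force: [-0.4, 0.1, 0.3]
finger_gap: 0.0751
```

```bash
python3 - <<'E'
from h import *
t=snap('top','top4')[:,:,::-1];s=snap('scene','scene4')[:,:,::-1]
print(manip.get_obs()['tcp_pos'])
a=cv2.resize(t[230:260,410:445],None,fx=10,fy=10,interpolation=cv2.INTER_CUBIC)
b=cv2.resize(s[160:190,160:195],None,fx=10,fy=10,interpolation=cv2.INTER_CUBIC)
cv2.imwrite('pics/a4.png',cv2.convertScaleAbs(np.hstack([a,b]),alpha=1.5))
E
```

```text
[ 0.4458633  -0.24604746  0.15253999]
```

View pics/a4.png

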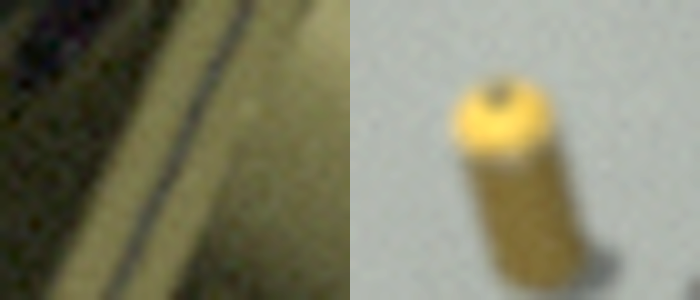

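View pics/top4.png

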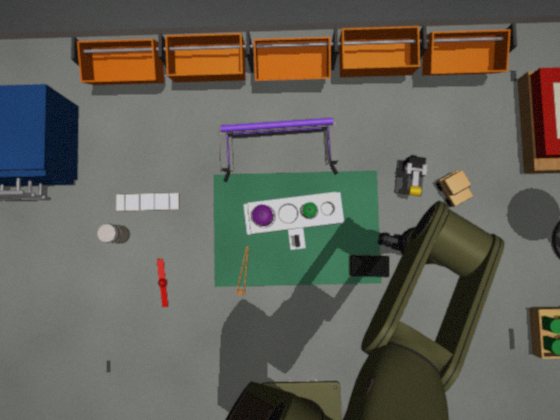

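View pics/scene4.png

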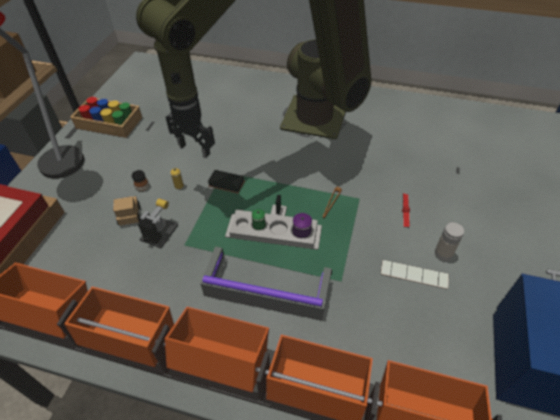

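Green and purple are seated in their holes. Yellow is unchanged, with its scene dot at (174.5,169.0). I'll centre it the same way.

>>> arm_command --moves '[[[-0.003,-0.03,0],[0,0,0.12]],[[-0.003,-0.06,0],[0,0,0.24]],[[-0.003,-0.0813,0],[0,0,0.35]],[[-0.003,-0.0813,0],[0,0,0.35]],[[-0.003,-0.0813,-0.04],[0,0,0.35]],[[-0.003,-0.0813,-0.08],[0,0,0.35]],[[-0.003,-0.0813,-0.115],[0,0,0.35]],[[-0.003,-0.0813,-0.1255],[0,0,0.35]]]'

```text
t: 20.8
tcp_pos: [0.4407, -0.3237, 0.0241]
ee_rot: [0.144, -3.133, -0.009]
force: [-0.9, 0.4, 1.1]
finger_gap: 0.0749
```

>>> arm_command --moves '[[[0,0,0],[0,0,0]],[[0,0,0],[0,0,0]],[[0,0,0],[0,0,0]],[[0,0,0],[0,0,0]],[[0,0,0],[0,0,0]],[[0,0,0],[0,0,0]],[[0,0,0],[0,0,0]]]' --gripper 0.025 --newtons 20

```text
t: 21.5
tcp_pos: [0.4445, -0.3278, 0.0292]
ee_rot: [-0.149, 3.135, -0.004]
force: [-0.0, 1.0, 6.6]
finger_gap: 0.0295
```

>>> arm_command --moves '[[[0,0,0],[0,0,0]],[[0,0,0],[0,0,0]],[[0,0,0],[0,0,-0.14]],[[0,0,0],[0,0,-0.28]],[[0,0,0],[0,0,-0.42]],[[0,0,0],[0,0,-0.56]],[[0,0,0],[0,0,-0.7]],[[0,0,0],[0,0,-0.84]]]' --gripper 0.07

```text
t: 22.3
tcp_pos: [0.4429, -0.3268, 0.0272]
ee_rot: [-1.151, -2.922, -0.0]
force: [-0.2, 0.4, -0.1]
finger_gap: 0.0699
```

>>> arm_command --moves '[[[0,0,0],[0,0,-0.14]],[[0,0,0],[0,0,-0.28]],[[0,0,0],[0,0,-0.42]],[[0,0,0],[0,0,-0.56]],[[0,0,0],[0,0,-0.7]],[[0,0,0],[0,0,-0.73]],[[0,0,0],[0,0,-0.73]]]'

```text
t: 23.0
tcp_pos: [0.443, -0.3268, 0.0272]
ee_rot: [-2.11, -2.327, 0.0]
force: [-0.0, 0.2, 0.4]
finger_gap: 0.0698
```

>>> arm_command --moves '[[[0,0,0],[0,0,0]],[[0,0,0],[0,0,0]],[[0,0,0],[0,0,0]],[[0,0,0],[0,0,0]],[[0,0,0],[0,0,0]],[[0,0,0],[0,0,0]],[[0,0,0],[0,0,0]]]' --gripper 0.025 --newtons 25

```text
t: 23.7
tcp_pos: [0.4432, -0.327, 0.0274]
ee_rot: [2.112, 2.326, -0.0]
force: [-0.7, -0.1, 1.9]
finger_gap: 0.0297
```

```bash
python3 - <<'E'
from h import *
t=cv2.imread('pics/top4.png')
x,y,w,h=(240,188,108,50);c=cv2.resize(t[y:y+h,x:x+w],None,fx=7,fy=7,interpolation=cv2.INTER_CUBIC)
cv2.imwrite('pics/tt4.png',cv2.convertScaleAbs(c,alpha=1.3))
E
```

```text
(no output)
```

View pics/tt4.png

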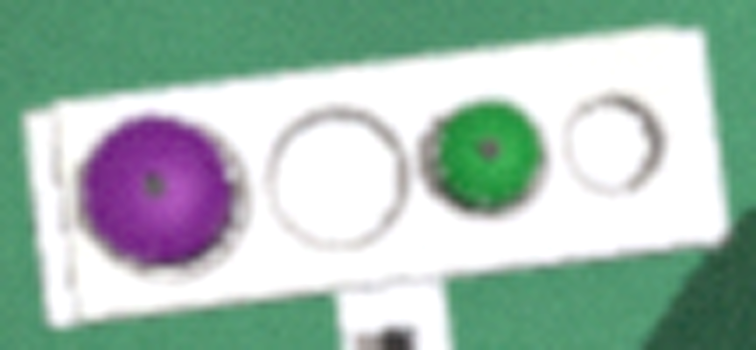

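>>> arm_command --moves '[[[0,0,0.03],[0,0,0]],[[0,0,0.07],[0,0,0]],[[0.015,0.04,0.07],[0,0,0]],[[0.035,0.085,0.07],[0,0,0]],[[0.055,0.13,0.07],[0,0,0]],[[0.075,0.175,0.07],[0,0,0]],[[0.095,0.22,0.06],[0,0,0]],[[0.105,0.244,0.04],[0,0,0]]]'

```text
t: 24.5
tcp_pos: [0.551, -0.0799, 0.0684]
ee_rot: [2.107, 2.325, 0.005]
force: [0.2, 0.9, -1.2]
finger_gap: 0.0292
```

The tray hasn't moved; hole30 is still at crop (613,144). Lowering yellow.

>>> arm_command --moves '[[[0,0,0],[0,0,0]],[[0,0,0],[0,0,0]],[[0,0,-0.005],[0,0,0]],[[0,0,-0.01],[0,0,0]],[[0,0,-0.014],[0,0,0]],[[0,0,-0.018],[0,0,0]],[[0,0,-0.02],[0,0,0]],[[0,0,-0.02],[0,0,0]]]'

```text
t: 25.3
tcp_pos: [0.5478, -0.0832, 0.047]
ee_rot: [-2.112, -2.325, 0.001]
force: [0.0, 0.9, -0.8]
finger_gap: 0.0293
```

>>> arm_command --moves '[[[0,0,-0.004],[0,0,0]],[[0,0,-0.008],[0,0,0]],[[0,0,-0.011],[0,0,0]],[[0,0,-0.0135],[0,0,0]],[[0,0,-0.0148],[0,0,0]],[[0,0,-0.0148],[0,0,0]]]'

```text
t: 25.9
tcp_pos: [0.5482, -0.0828, 0.0332]
ee_rot: [2.112, 2.325, 0.0]
force: [-1.6, 0.8, 6.4]
finger_gap: 0.029
```

>>> arm_command --moves '[[[0,0,0.001],[0,0,0]],[[0,0,0.001],[0,0,0]],[[0,0,0.001],[0,0,0]],[[0,0,0.03],[0,0,0]],[[0,0,0.08],[0,0,0]],[[0,0,0.12],[0,0,0.14]],[[-0.03,-0.04,0.12],[0,0,0.28]],[[-0.06,-0.08,0.12],[0,0,0.42]]]' --gripper 0.06

```text
t: 26.7
tcp_pos: [0.4924, -0.16, 0.1544]
ee_rot: [1.579, 2.71, 0.001]
force: [0.5, -0.3, -0.5]
finger_gap: 0.06
```

>>> arm_command --moves '[[[-0.02,-0.03,0],[0,0,0.14]],[[-0.04,-0.06,0],[0,0,0.28]],[[-0.05,-0.09,0],[0,0,0.42]],[[-0.05,-0.12,0],[0,0,0.56]],[[-0.05,-0.12,0],[0,0,0.7]],[[-0.05,-0.12,0],[0,0,0.84]],[[-0.05,-0.12,0],[0,0,0.98]],[[-0.05,-0.12,0],[0,0,1.12]]]'

```text
t: 27.5
tcp_pos: [0.4408, -0.2795, 0.1523]
ee_rot: [0.096, -3.14, -0.0]
force: [-0.9, -0.1, 0.4]
finger_gap: 0.0599
```

```bash
python3 - <<'E'
from h import *
t=snap('top','top5')[:,:,::-1];s=snap('scene','scene5')[:,:,::-1]
print(manip.get_obs()['tcp_pos'],manip.get_obs()['ee_rot'])
a=cv2.resize(t[110:260,210:360],None,fx=5,fy=5,interpolation=cv2.INTER_CUBIC)[:600] if 0 else cv2.resize(t[110:260,210:360],None,fx=4,fy=4,interpolation=cv2.INTER_CUBIC)
b=cv2.resize(s[180:320,195:345],None,fx=4,fy=4,interpolation=cv2.INTER_CUBIC)
cv2.imwrite('pics/a5.png',cv2.convertScaleAbs(a,alpha=1.5));cv2.imwrite('pics/b5.png',cv2.convertScaleAbs(b,alpha=1.5))
E
```

```text
[ 0.44087902 -0.27936414  0.15230355] [ 8.78735986e-02 -3.14009188e+00 -3.19316636e-04]
```

View pics/a5.png

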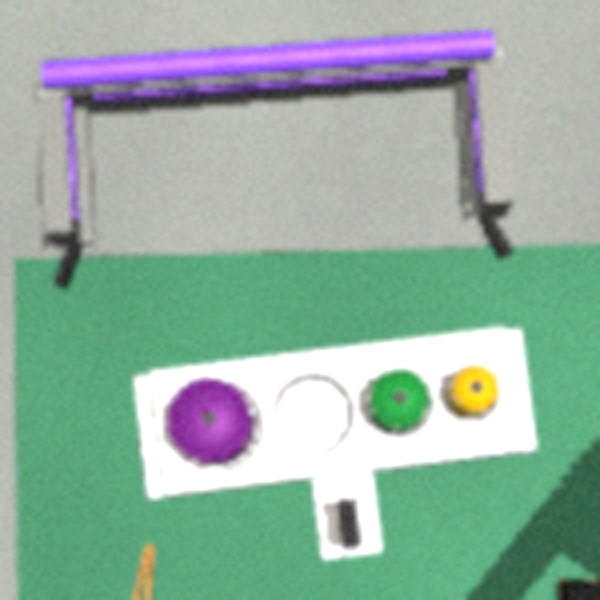

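View pics/b5.png

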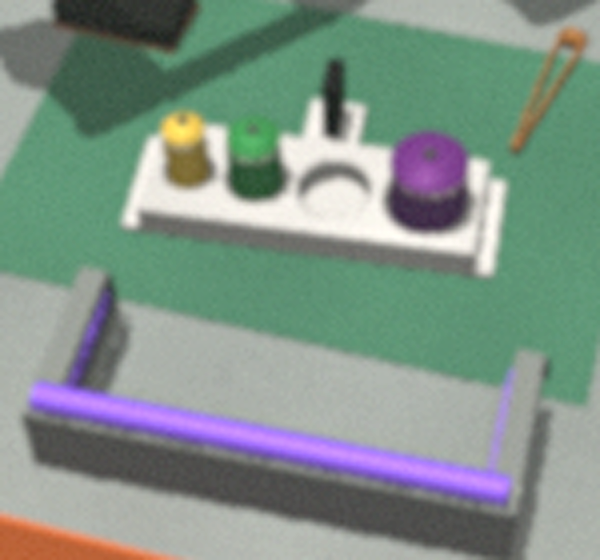

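All three tanks sit in their holes: purple (210,420), green (398,400) and yellow (477,388) in the top crop. Next is the dock pose.

```bash
python3 - <<'E'
from h import *
f=lambda x,y:((x+.5)/4-.5+210,(y+.5)/4-.5+110)
for z in(.04,.05,.06):
    L=[ray('top',*f(x,y),z)[:2] for x,y in((70,100),(75,222),(470,70),(482,190))]; L=np.array(L)
    m0=(L[0]+L[2])/2;m1=(L[1]+L[3])/2
    print(z,L.round(4).tolist(),'sep',np.linalg.norm(L[0]-L[2]),np.linalg.norm(L[1]-L[3]),'yaw',np.arctan2(*(m0-m1)[::-1]), -np.arctan2((L[2]-L[0])[0],(L[2]-L[0])[1]*-1)*-1)
for z in (.0,.06):
  T=np.array([ray('top',*f(x,y),z)[:2] for x,y in((62,286),(507,253))]);print('tips',z,T,np.linalg.norm(T[0]-T[1]),T.mean(0))
g=lambda x,y:((x+.5)/4-.5+195,(y+.5)/4-.5+180)
# scene: wall tops z=.06 front corners: -y wall outer/inner front top, +y wall
for n,x,y in(('-y outer',80,270),('-y inner',112,278),('+y inner',518,352),('+y outer',548,356)): print(n,ray('scene',*g(x,y),.06))
print('backpanel bottom corners',ray('scene',*g(38,462),0),ray('scene',*g(515,560),0))
E
```

```text
0.04 [[0.7482, 0.1764], [0.6667, 0.1741], [0.761, -0.0875], [0.6809, -0.0929]] sep 0.26423848294888685 0.26736576237232207 yaw 0.04767441412062135 0.04847357704924312
0.05 [[0.7458, 0.1751], [0.6649, 0.1728], [0.7585, -0.0868], [0.679, -0.0921]] sep 0.2621529192932023 0.2652555159367717 yaw 0.04767441412062141 0.04847357704924265
0.06 [[0.7433, 0.1738], [0.6631, 0.1715], [0.7559, -0.086], [0.6771, -0.0913]] sep 0.2600673556375178 0.2631452695012215 yaw 0.047674414120621435 0.04847357704924258
tips 0.0 [[ 0.63045803  0.18866259]
 [ 0.64520632 -0.11150611]] 0.3005308035996551 [0.63783217 0.03857824]
tips 0.06 [[ 0.62162811  0.1803588 ]
 [ 0.63569936 -0.10603004]] 0.286734316137226 [0.62866373 0.03716438]
-y outer [ 0.67210732 -0.11275367  0.06      ]
-y inner [ 0.67262254 -0.09054638  0.06      ]
+y inner [0.65929239 0.17256961 0.06      ]
+y outer [0.65729175 0.19104784 0.06      ]
backpanel bottom corners [ 0.78023417 -0.10707175  0.        ] [0.76631623 0.1973809  0.        ]
```

```bash
python3 - <<'E'
from h import *
f=lambda x,y:((x+.5)/4-.5+210,(y+.5)/4-.5+110)
g=lambda x,y:((x+.5)/4-.5+195,(y+.5)/4-.5+180)
print(ray('top',*f(349,522),.06),ray('scene',*g(334,68),.06),manip.get_obs()['t'])
E
```

```text
[ 0.46590077 -0.0004736   0.06      ] [ 0.45981283 -0.00303976  0.06      ] 27.6
```

>>> arm_command --moves '[[[0.003,0.045,0],[0,0,0.045]],[[0.007,0.09,0],[0,0,0.045]],[[0.011,0.135,0],[0,0,0.045]],[[0.015,0.18,0],[0,0,0.045]],[[0.019,0.225,0],[0,0,0.045]],[[0.0231,0.265,0],[0,0,0.045]],[[0.0231,0.2784,0],[0,0,0.045]],[[0.0231,0.2784,0],[0,0,0.045]]]'

```text
t: 28.4
tcp_pos: [0.4639, 0.0006, 0.1525]
ee_rot: [0.16, -3.137, 0.0]
force: [-1.1, 0.7, 0.2]
finger_gap: 0.0602
```

>>> arm_command --moves '[[[0,0,0],[0,0,0]],[[0,0,-0.04],[0,0,0]],[[0,0,-0.08],[0,0,0]],[[0,0,-0.11],[0,0,0]],[[0,0,-0.122],[0,0,0]],[[0,0,-0.122],[0,0,0]],[[0,0,-0.122],[0,0,0]]]'

```text
t: 29.1
tcp_pos: [0.4645, -0.0023, 0.0306]
ee_rot: [0.155, -3.138, 0.0]
force: [0.1, -0.4, 0.4]
finger_gap: 0.0602
```

>>> arm_command --moves '[[[0,0,0],[0,0,0]],[[0,0,0],[0,0,0]],[[0,0,0],[0,0,0]],[[0,0,0],[0,0,0]],[[0,0,0],[0,0,0]],[[0,0,0],[0,0,0]],[[0,0,0],[0,0,0]],[[0,0,0],[0,0,0]]]' --gripper 0.005 --newtons 50

```text
t: 29.9
tcp_pos: [0.4648, -0.0012, 0.0314]
ee_rot: [-0.158, 3.136, -0.001]
force: [-1.8, -1.6, 5.4]
finger_gap: 0.0113
```

>>> arm_command --moves '[[[0.003,0.002,0],[0,0,-0.007]],[[0.008,0.006,0],[0,0,-0.014]],[[0.015,0.011,0],[0,0,-0.021]],[[0.023,0.016,0],[0,0,-0.028]],[[0.031,0.021,0],[0,0,-0.035]],[[0.039,0.026,0],[0,0,-0.042]],[[0.047,0.031,0],[0,0,-0.049]],[[0.052,0.034,0],[0,0,-0.0535]]]'

```text
t: 30.7
tcp_pos: [0.5128, 0.0324, 0.0314]
ee_rot: [0.074, -3.135, 0.002]
force: [-10.2, -5.7, 17.8]
finger_gap: 0.0111
```

>>> arm_command --moves '[[[0,0,0],[0,0,0]],[[0,0,0],[0,0,0]]]'

```text
t: 30.9
tcp_pos: [0.514, 0.0329, 0.0314]
ee_rot: [0.074, -3.138, 0.001]
force: [-5.2, -2.5, 11.5]
finger_gap: 0.011
```

```bash
python3 - <<'E'
from h import *
t=snap('top','top6')[:,:,::-1];s=snap('scene','scene6')[:,:,::-1]
print(manip.get_obs()['tcp_pos'],manip.get_obs()['ee_rot'])
a=cv2.resize(t[110:260,210:360],None,fx=4,fy=4,interpolation=cv2.INTER_CUBIC)
b=cv2.resize(s[180:320,195:345],None,fx=4,fy=4,interpolation=cv2.INTER_CUBIC)
cv2.imwrite('pics/a6.png',cv2.convertScaleAbs(a,alpha=1.5));cv2.imwrite('pics/b6.png',cv2.convertScaleAbs(b,alpha=1.5))
E
```

```text
[0.51401932 0.03286385 0.03144403] [ 7.42597572e-02 -3.13783699e+00  7.30350941e-04]
```

View pics/a6.png

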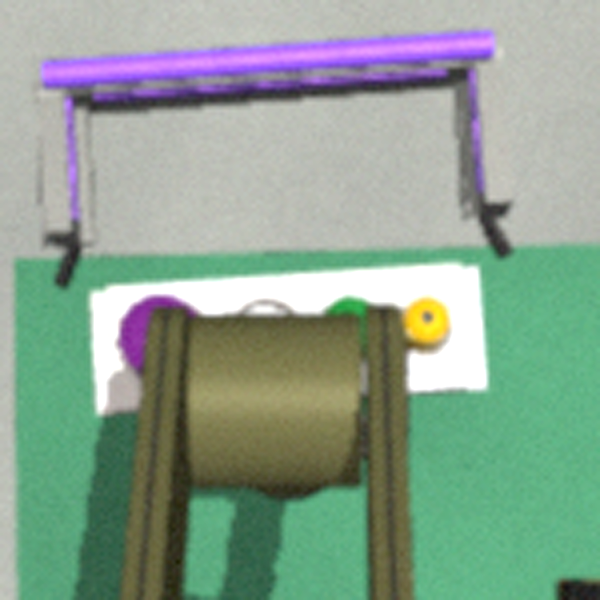

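View pics/b6.png

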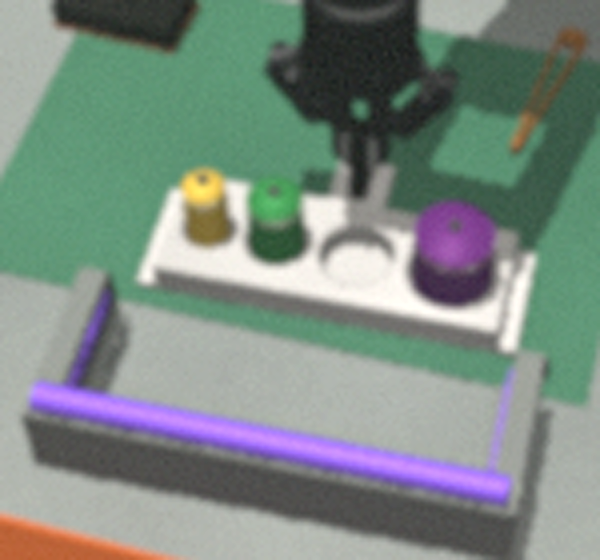

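The tray now lines up with the dock: yaw matches, and the gaps to the two lead-in tips are equal at about 28 px. Sliding in.

>>> arm_command --moves '[[[0.008,0.0004,0],[0,0,0]],[[0.016,0.0008,0],[0,0,0]],[[0.024,0.0012,0],[0,0,0]],[[0.032,0.0016,0],[0,0,0]],[[0.04,0.0019,0],[0,0,0]],[[0.048,0.0023,0],[0,0,0]],[[0.056,0.0027,0],[0,0,0]],[[0.064,0.0031,0],[0,0,0]]]'

```text
t: 31.8
tcp_pos: [0.5747, 0.0364, 0.0313]
ee_rot: [0.075, -3.131, -0.0]
force: [-11.3, -0.6, 14.9]
finger_gap: 0.0114
```

>>> arm_command --moves '[[[0.006,0.0003,0],[0,0,0]],[[0.012,0.0006,0],[0,0,0]],[[0.018,0.0009,0],[0,0,0]],[[0.024,0.0012,0],[0,0,0]],[[0.03,0.0015,0],[0,0,0]]]'

```text
t: 32.3
tcp_pos: [0.6051, 0.0379, 0.0314]
ee_rot: [0.075, -3.132, -0.0]
force: [-10.3, -1.3, 14.4]
finger_gap: 0.0113
```

>>> arm_command --moves '[[[0.005,0.0002,0],[0,0,0]],[[0.01,0.0005,0],[0,0,0]],[[0.015,0.0007,0],[0,0,0]],[[0.02,0.001,0],[0,0,0]],[[0.024,0.0012,0],[0,0,0]]]'

```text
t: 32.8
tcp_pos: [0.6297, 0.0391, 0.0314]
ee_rot: [0.075, -3.133, -0.0]
force: [-10.2, -1.0, 12.9]
finger_gap: 0.0113
```

>>> arm_command --moves '[[[0.002,0.0001,0],[0,0,0]],[[0.004,0.0002,0],[0,0,0]],[[0.005,0.0002,0],[0,0,0]]]'

```text
t: 33.1
tcp_pos: [0.6346, 0.0393, 0.0314]
ee_rot: [0.075, -3.133, -0.0]
force: [-10.2, -0.1, 13.3]
finger_gap: 0.0112
```

>>> arm_command --moves '[[[0.002,0.0001,0],[0,0,0]],[[0.004,0.0002,0],[0,0,0]],[[0.005,0.0002,0],[0,0,0]]]'

```text
t: 33.4
tcp_pos: [0.6374, 0.0395, 0.0314]
ee_rot: [0.075, -3.129, -0.0]
force: [-15.7, -0.9, 17.8]
finger_gap: 0.0115
```

>>> arm_command --moves '[[[0.002,0.0001,0],[0,0,0]],[[0.004,0.0002,0],[0,0,0]],[[0.005,0.0002,0],[0,0,0]]]'

```text
t: 33.7
tcp_pos: [0.6376, 0.0398, 0.0312]
ee_rot: [0.074, -3.12, -0.001]
force: [-24.4, -0.9, 24.4]
finger_gap: 0.0112
```

Contact with the back panel is at the expected place (origin about 0.712). I'll push slightly more, then relax.

>>> arm_command --moves '[[[0.002,0.0001,0],[0,0,0]],[[0.004,0.0002,0],[0,0,0]],[[0.004,0.0002,0],[0,0,0]],[[0.004,0.0002,0],[0,0,0]]]'

```text
t: 34.1
tcp_pos: [0.6377, 0.0397, 0.0311]
ee_rot: [0.074, -3.113, -0.0]
force: [-29.0, -2.0, 27.6]
finger_gap: 0.0111
```

>>> arm_command --moves '[[[-0.004,0,0],[0,0,0]],[[-0.007,0,0],[0,0,0]],[[-0.007,0,0],[0,0,0]]]'

```text
t: 34.4
tcp_pos: [0.638, 0.0398, 0.0311]
ee_rot: [0.074, -3.127, -0.0]
force: [-14.5, -0.4, 16.7]
finger_gap: 0.0112
```

>>> arm_command --moves '[[[-0.002,0,0],[0,0,0]],[[-0.0035,0,0.001],[0,0,0]],[[-0.0035,0,0.001],[0,0,0]]]'

```text
t: 34.7
tcp_pos: [0.6381, 0.0398, 0.0311]
ee_rot: [0.074, -3.133, -0.0]
force: [-7.5, -0.9, 5.8]
finger_gap: 0.0114
```

>>> arm_command --moves '[[[0,0,0],[0,0,0]],[[0,0,0],[0,0,0]],[[0,0,0],[0,0,0]],[[0,0,0.02],[0,0,0]],[[0,0,0.06],[0,0,0]],[[0,0,0.1],[0,0,0]],[[-0.03,-0.03,0.12],[0,0,0]],[[-0.07,-0.06,0.12],[0,0,0]]]' --gripper 0.05

```text
t: 35.5
tcp_pos: [0.5779, -0.0209, 0.1558]
ee_rot: [-0.078, 3.129, -0.003]
force: [0.2, -0.3, -0.4]
finger_gap: 0.0502
```

>>> arm_command --moves '[[[-0.03,-0.04,0],[0,0,0]],[[-0.06,-0.08,0],[0,0,0]],[[-0.09,-0.12,0],[0,0,0]],[[-0.1,-0.16,0],[0,0,0]],[[-0.1,-0.2,0],[0,0,0]],[[-0.1,-0.23,0],[0,0,0]],[[-0.1,-0.23,0],[0,0,0]]]' --gripper 0.0

```text
t: 36.2
tcp_pos: [0.474, -0.2551, 0.1521]
ee_rot: [-0.068, 3.138, -0.006]
force: [0.6, 0.2, 0.5]
finger_gap: -0.0005
```

```bash
python3 - <<'E'
from h import *
t=snap('top','top7')[:,:,::-1];s=snap('scene','scene7')[:,:,::-1]
print(manip.get_obs()['tcp_pos'],manip.get_obs()['ee_rot'],manip.get_obs()['force'])
a=cv2.resize(t[110:260,210:360],None,fx=4,fy=4,interpolation=cv2.INTER_CUBIC)
b=cv2.resize(s[180:320,195:345],None,fx=4,fy=4,interpolation=cv2.INTER_CUBIC)
cv2.imwrite('pics/a7.png',cv2.convertScaleAbs(a,alpha=1.5));cv2.imwrite('pics/b7.png',cv2.convertScaleAbs(b,alpha=1.5))
E
```

```text
[ 0.47282061 -0.2511089   0.15149982] [-7.11335275e-02  3.14025883e+00  2.49625843e-04] [0.00912473 0.79938302 0.09344881]
```

View pics/a7.png

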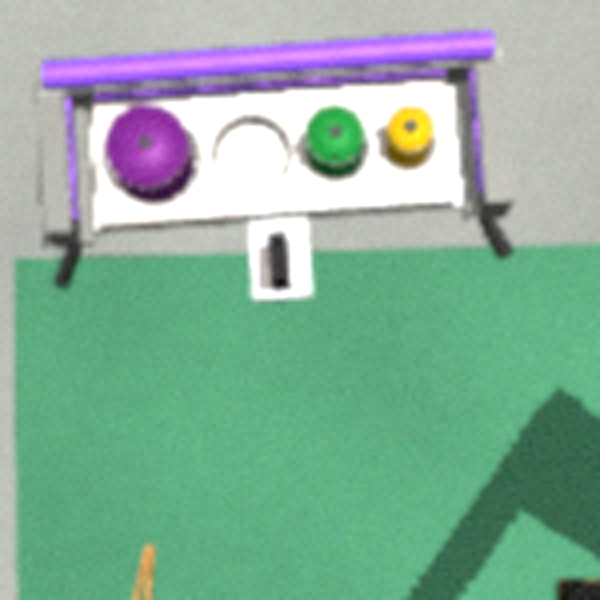

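View pics/b7.png

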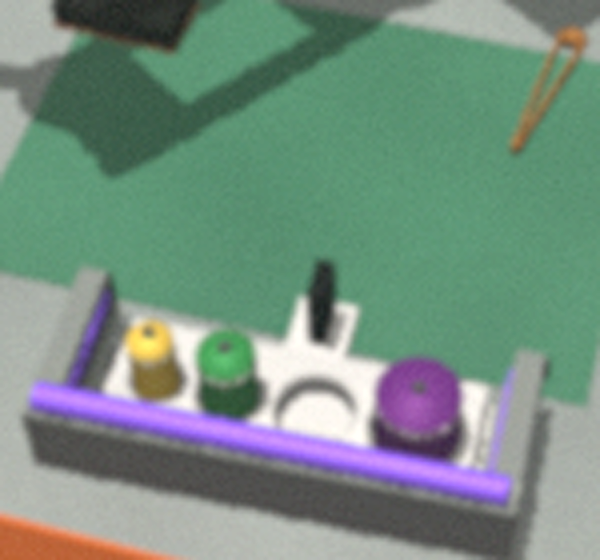

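View pics/scene7.png

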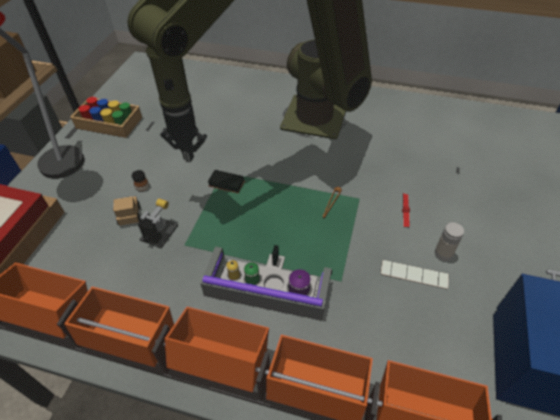

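The tray is square and home in the dock with all three tanks upright. The bystanders look unmoved. Next I'll refine the roller position and move above it.

```bash
python3 - <<'E'
from h import *
out=[]
t=cv2.imread('pics/top7.png');s=cv2.imread('pics/scene7.png')
for im,b in((t,(395,140,50,60)),(s,(130,190,50,60))):
    x,y,w,h=b;out.append(cv2.resize(im[y:y+h,x:x+w],None,fx=8,fy=8,interpolation=cv2.INTER_CUBIC))
cv2.imwrite('pics/r7.png',cv2.convertScaleAbs(np.hstack(out),alpha=1.5))
print(ray('top',414.7,190.6,.085),ray('scene',161.5,202.8,.085),manip.get_obs()['tcp_pos'])
E
```

```text
[ 0.58199709 -0.29738575  0.085     ] [ 0.58667508 -0.29841061  0.085     ] [ 0.47282061 -0.2511089   0.15149982]
```

View pics/r7.png

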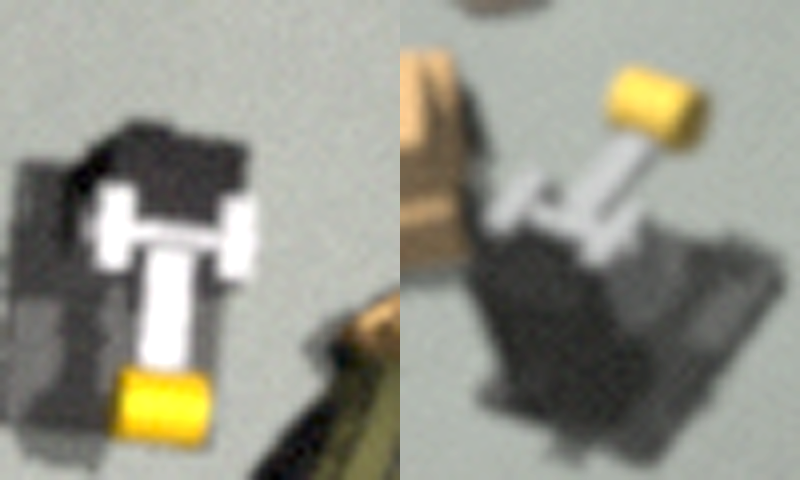

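The roller is at (415.5,191) in the top view with the lever nearly along x, which gives a centre of about (0.581,-0.299). Approaching with closed fingers.

>>> arm_command --moves '[[[0.02,-0.01,0],[0,0,0]],[[0.045,-0.02,0],[0,0,0]],[[0.07,-0.03,0],[0,0,0]],[[0.095,-0.04,0],[0,0,0]],[[0.108,-0.048,0],[0,0,0]],[[0.108,-0.048,-0.02],[0,0,0]],[[0.108,-0.048,-0.04],[0,0,0]],[[0.108,-0.048,-0.05],[0,0,0]]]'

```text
t: 37.1
tcp_pos: [0.5799, -0.296, 0.0995]
ee_rot: [0.077, -3.138, -0.004]
force: [-0.6, 0.2, 0.0]
finger_gap: 0.0001
```

>>> arm_command --moves '[[[0,0,0],[0,0,0]],[[0,0,0],[0,0,0]]]'

```text
t: 37.3
tcp_pos: [0.5809, -0.2977, 0.1018]
ee_rot: [-0.076, 3.141, 0.0]
force: [-0.7, -1.2, 0.9]
finger_gap: -0.0
```

```bash
python3 - <<'E'
from h import *
s=snap('scene','scene8')[:,:,::-1]
print(manip.get_obs()['tcp_pos'],manip.get_obs()['force'])
cv2.imwrite('pics/r8.png',cv2.convertScaleAbs(cv2.resize(s[140:250,110:230],None,fx=5,fy=5,interpolation=cv2.INTER_CUBIC),alpha=1.5))
E
```

```text
[ 0.58125229 -0.29813065  0.10238818] [ 0.11361727  0.35762771 -0.48350717]
```

View pics/r8.png

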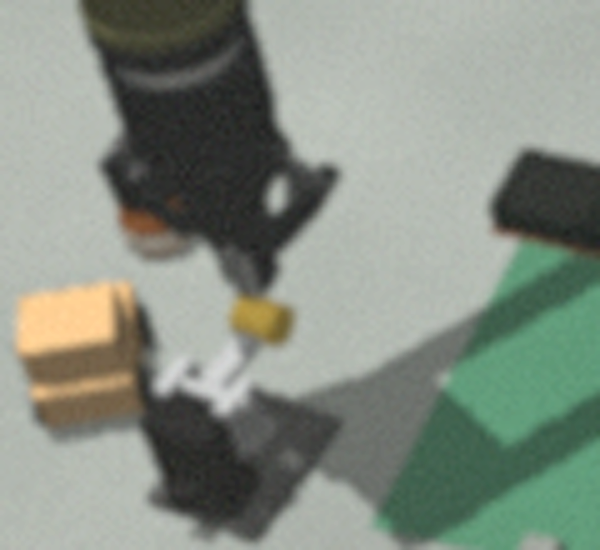

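The fingertips are directly above the roller. Pressing down in small steps.

>>> arm_command --moves '[[[0,0,-0.004],[0,0,0]],[[0,0,-0.008],[0,0,0]],[[0,0,-0.012],[0,0,0]],[[0,0,-0.014],[0,0,0]],[[0,0,-0.016],[0,0,0]],[[0,0,-0.016],[0,0,0]]]'

```text
t: 37.95
tcp_pos: [0.58, -0.2984, 0.0853]
ee_rot: [0.074, -3.14, -0.0]
force: [-1.5, 0.3, 3.1]
finger_gap: 0.0
```

>>> arm_command --moves '[[[0,0,-0.0015],[0,0,0]],[[0,0,-0.003],[0,0,0]],[[0,0,-0.0045],[0,0,0]],[[0,0,-0.0055],[0,0,0]],[[0,0,-0.006],[0,0,0]],[[0,0,-0.006],[0,0,0]]]'

```text
t: 38.55
tcp_pos: [0.5805, -0.2984, 0.0795]
ee_rot: [0.074, -3.14, -0.0]
force: [-2.3, -0.9, 4.3]
finger_gap: 0.0002
```

>>> arm_command --moves '[[[0,0,-0.001],[0,0,0]],[[0,0,-0.002],[0,0,0]],[[0,0,-0.0025],[0,0,0]],[[0,0,-0.0025],[0,0,0]],[[0,0,-0.0025],[0,0,0]]]'

```text
t: 39.05
tcp_pos: [0.5806, -0.2983, 0.077]
ee_rot: [0.074, -3.141, -0.0]
force: [-3.3, 0.9, 6.1]
finger_gap: -0.0001
```

```bash
python3 - <<'E'
from h import *
s=snap('scene','scene9')[:,:,::-1]
print(manip.get_obs()['tcp_pos'],manip.get_obs()['force'])
cv2.imwrite('pics/r9.png',cv2.convertScaleAbs(cv2.resize(s[140:250,110:230],None,fx=5,fy=5,interpolation=cv2.INTER_CUBIC),alpha=1.5))
E
```

```text
[ 0.58061923 -0.2983395   0.07703397] [-3.37222957 -0.38848535  4.91620254]
```

View pics/r9.png

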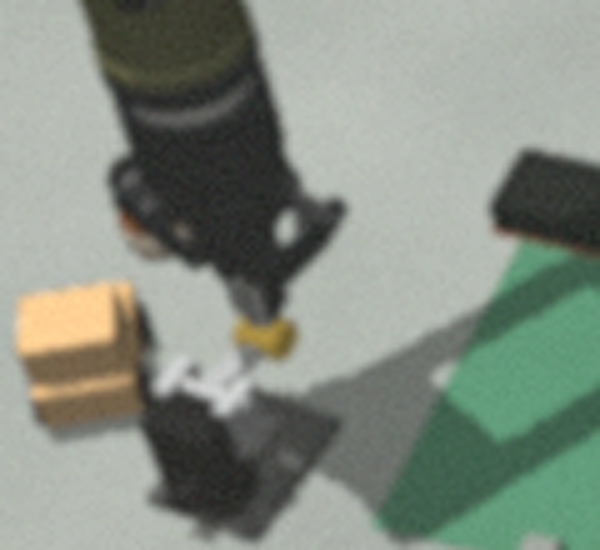

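The roller is pressed about 12 mm, with a force of around 5 N between the click and overtravel limits. Hold a moment, then release and retreat.

>>> arm_command --moves '[[[0,0,0],[0,0,0]],[[0,0,0],[0,0,0]],[[0,0,0],[0,0,0]],[[0,0,0],[0,0,0]],[[0,0,0],[0,0,0]]]'

```text
t: 39.6
tcp_pos: [0.5806, -0.2984, 0.077]
ee_rot: [0.074, -3.141, 0.0]
force: [-3.4, 0.3, 4.7]
finger_gap: 0.0003
```

>>> arm_command --moves '[[[0,0,0.005],[0,0,0]],[[0,0,0.012],[0,0,0]],[[0,0,0.03],[0,0,0]],[[0,0,0.06],[0,0,0]],[[0,0,0.1],[0,0,0]],[[-0.04,0.0,0.12],[0,0,0]],[[-0.08,0.0,0.12],[0,0,0]],[[-0.11,0.03,0.12],[0,0,0]]]'

```text
t: 40.4
tcp_pos: [0.4706, -0.2711, 0.1984]
ee_rot: [-0.07, 3.137, -0.006]
force: [0.1, 0.7, 0.0]
finger_gap: 0.0002
```

>>> arm_command --moves '[[[-0.01,0.01,0],[0,0,0]],[[-0.01,0.01,0],[0,0,0]],[[-0.01,0.01,0],[0,0,0]]]'

```text
t: 40.7
tcp_pos: [0.4622, -0.2591, 0.1976]
ee_rot: [-0.075, 3.138, -0.003]
force: [0.5, 0.3, 1.0]
finger_gap: 0.0001
```

```bash
python3 - <<'E'
from h import *
t=snap('top','top10');s=snap('scene','scene10')
o=manip.get_obs();print(o['tcp_pos'],o['force'],o['t'],o['qd'])
h=cv2.cvtColor(t,cv2.COLOR_RGB2HSV);h2=cv2.cvtColor(s,cv2.COLOR_RGB2HSV)
for hh,(x,y,w,k) in((h,(400,180,30,20)),(h2,(150,192,25,20))):
    m=cv2.inRange(hh,(20,140,70),(32,255,255))[y:y+k,x:x+w];q=cv2.moments(m);print(q['m10']/q['m00']+x,q['m01']/q['m00']+y)
E
```

```text
[ 0.46259452 -0.25950226  0.19725621] [-0.32457488 -0.27121364 -0.76605942] 40.8 [ 0.00204573  0.00725389  0.0014289   0.00020765  0.00642151 -0.00160743]
414.5 190.5
161.51851851851853 202.85185185185185
```

View pics/top10.png

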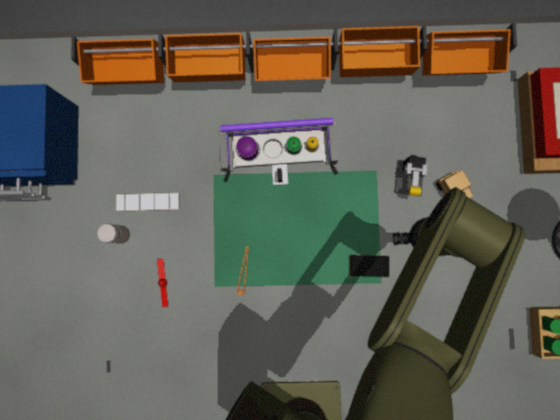

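View pics/scene10.png

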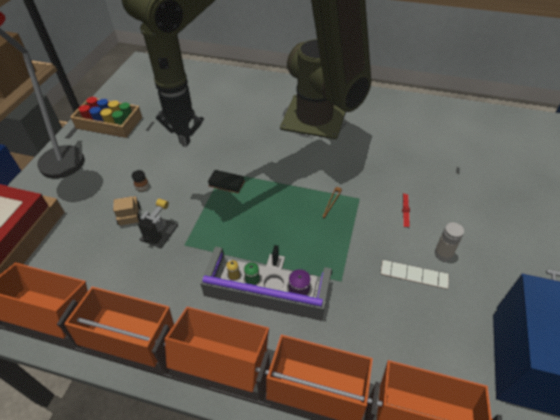

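The roller is back at its released pixels, the tray is home with the tanks seated, the bystanders look unmoved, and the arm is clear of everything.

```bash
python3 -c "
from station import manip
print(manip.finish_job())"
```

```text
the job is handed in; nothing more can be done
None
```

The job is done and handed in at about 41 s of the 192 s allowed. The station reports no verdict.

- **Tanks:** Only three were on the desk; the blue tank46 was absent. Green, purple and yellow stand in the 42, 58 and 34 mm holes. Each touched the hole floor within about 0.5 mm of the predicted height.
- **Tray:** I dragged it by its handle into the dock until it stopped against the back (about 29 N, no further movement). The last pictures show it square and home with the tanks upright.
- **Switch:** I pressed the roller about 12 mm, past the click at 8 mm and short of overtravel at 18 mm. I held it there about 0.5 s at roughly 5 N, then let go. The roller returned to within 0.2 px of its starting position in both views. The click itself was not observed directly, only inferred from depth and force.
- **Bystanders:** By eye they match the first pictures. The arm hid the jar in the last top view, so I checked that one in the scene view only.

The two cameras disagreed by about 3 mm in x on the tray. I settled this by centring the green tank in the gripper and using it as a reference, and all three tanks then went in without touching the rims. I never saw a tank being knocked aside.

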